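# Load flanges on a three-station bayonet fixture and lock them with a pin spanner

## Task

Get the fixture plate ready for measuring: seat every three-eared flange that lies on the worktop on a receiver of its own, bolt holes over the studs and flat on the seat, and turn that receiver's lock ring fully home clockwise so that its lugs cover the flange's ears. The rings have been left partly shut, so turn each one you need open first; turn the rings only by the pin spanner with both prongs in the ring's holes, never with the fingers. Finish with the spanner standing in its stand again, and leave the setting ring and the ball bearing where they are.

Things in the scene. Friction and masses are not known exactly. Their poses are not given: they have to be found in the camera images.
- flange_0_center (a point): aluminium flange (may be absent): disc 64 mm across, 10 mm thick, with 3 ears 28 mm wide reaching 42 mm from the axis; on it a round hub to grip, 34 mm diameter, from 10 to 46 mm above the base; 22 mm bore right through; 3 bolt holes 9.5 mm at 22 mm from the axis, in line with the ears. Point on the axis, 23 mm above the base; z up, x to one ear (others at 120, 240 deg). 0.26 kg
- flange_1_center (a point): another such flange, the same in all (may be absent); point on its axis, 23 mm above the base, z up, x to one ear and hole
- flange_2_center (a point): another such flange, the same in all (may be absent); point on its axis, 23 mm above the base, z up, x to one ear and hole
- fixture: round aluminium plate, 314 mm diameter, 14 mm thick, fixed to the worktop, with three receivers 152 mm apart, 88 mm from its centre; each has a steel seat with pilot and studs inside a turning lock ring. Origin: centre of the underside
- seat_0 (a point): centre of receiver 0's seat, a flat face 75 mm across, 34 mm above the worktop. On it a pilot 19 mm diameter, 16 mm tall, and 3 studs 7 mm diameter, 9.5 mm tall, 22 mm from the axis; z up, x to one stud (others at 120, 240 deg). A seated flange has its base on this face, its holes over the studs, its point 23 mm above this one, the lugs 2 mm above its ears. It enters only with the ring below 0.2 rad
- seat_1 (a point): the same for receiver 1: centre of its seat, x to one stud, z up
- seat_2 (a point): the same for receiver 2: centre of its seat, x to one stud, z up
- ring_0_top (a point): centre of lock ring 0's top face. Steel ring, 124 mm outside, 90 mm inside diameter, 29 mm tall, its top 52 mm above the worktop and 18 mm above the seat. 3 lugs at the top, 6 mm thick, 26 mm wide, reach inward to 35 mm from the axis, at 60, 180 and 300 deg from x. x runs through its two spanner holes, 10 mm wide, 29 mm deep, at 53 mm to +x and -x; z up
- ring_1_top (a point): the same for lock ring 1: centre of its top face, x through its two spanner holes, z up
- ring_2_top (a point): the same for lock ring 2: centre of its top face, x through its two spanner holes, z up
- ring_0 (a joint): turn of lock ring 0 in rad, growing clockwise seen from above: 0 open (stop; the ring's x then lies along the seat's x, lugs midway between the ears' places), 1.047 home (stop; a lug over each ear). Turns with about 0.15 N m of friction and stays where left. Found partly shut (0.4 to 0.85), lugs in a flange's way
- ring_1 (a joint): the same for lock ring 1; also found partly shut
- ring_2 (a joint): the same for lock ring 2; also found partly shut
- spanner_grip (a point): pin spanner, steel, 0.22 kg: a bridge 124 mm long in x with a flat-sided grip in its middle, 16 mm thick in y, 56 mm long, reaching 19 mm above and 19 mm below this point, its middle. At x = +53 and -53 mm round legs, 13 mm, go down to flat feet (15 x 28 mm), soles 57 mm below this point; from these prongs, 7 mm diameter, 10 mm long, to 67 mm below it, tips tapered. z up
- spanner: the pin spanner's own origin: midway between the prong tips, 67 mm under its grip point. With the prongs fully in a ring the feet rest on the ring's top face, the grip point is 57 mm above that face, and the bridge passes 10 mm above a seated flange's hub. Half a turn about z makes no difference
- stand_grip (a point): where the spanner's grip point belongs when it stands in its stand, a fixed black block, 150 x 38 x 24 mm, with two holes 10 mm wide, 15 mm deep, 53 mm either side of its middle; feet on the block's top, this point 57 mm above that, 81 mm above the worktop. x along the line of holes, z up
- ring_gauge: steel setting ring, 52 mm diameter, 18 mm tall, origin under its centre: leave alone
- ball_bearing: sealed ball bearing, 35 mm diameter, 11 mm tall, origin under its centre: leave alone
There are look-alikes about, which are no part of the job. Leave any orange look-alike of the part that bears flange_0_center alone.

How it is judged:
By the outcome, as a careful person would: the job done as asked, in the order asked, and still so for the second after the job is handed in, with the robot touching nothing.
Of flange_0, flange_1, flange_2 only 2 to 3 are there at a start; the rules pass over those that are not, and their reading is None.
At some moment in a run one of flange_0, flange_1, flange_2 may be knocked a few centimetres aside while the robot is not near it.
It also fails if it takes over 210 s, if anything falls off the work surface, if the arm or the gripper's body presses on something with over 40 N, if the wrist force passes 120 N, or if a joint passes its speed limit or range.

## Robot

A 6-joint arm with a two-finger parallel gripper is mounted at the origin on a cart in front of the work surface, level with it; the furniture and walls round the work are solid. World frame = base frame: x ahead of the robot, y to its left, z up, the work surface at z = 0. Lengths are in mm, angles in rad, forces in N, time in s.
With the tool pointing down it reaches from about 225 to 725 mm from the base axis. Payload 3.1 kg.
Tool frame: the origin (TCP) lies midway between the tips of the shut fingers; the grasp point (between the pads) lies 19 mm behind it; z points along the fingers, y is the line along which they close (so a half turn about z gives the same grasp; the last joint's range is limited). The gripper opens to 85 mm and grips with 20 to 120 N. Pads are 22 mm wide; open, the fingers measure 114 mm over their backs; the gripper's body (76 mm by 85 mm) begins 54 mm behind the grasp point. The pads swing forward as they close: fully open they stand 13 mm farther back than shut.
Start: joints at [-1.26, 0.048, 0.099, 1.622, 0, 1.443], TCP at [223.033, -475.262, 231.312] pointing down, gripper open.
Joint ranges: [-2.91, 2.91], [-0.99, 1.94], [-1.21, 1.42], [-2.12, 2.29], [-1.49, 1.47], [-3.14, 3.14]. Speed limits (rad/s): [2.79, 2.79, 3.14, 3.14, 3.14, 3.14].

## Interface

Orientations are given as [roll, pitch, yaw] about the fixed x, y, z axes, in that order (R = Rz(yaw) Ry(pitch) Rx(roll)).
In Python, from station import * gives the robot as it stands.
- The arm moves only by the shell command python3 -m pendant 'ROWS' [FORCE]. ROWS is JSON, a list of rows, each an object of numbers: "dx", "dy", "dz": the shift along the tool's x, y, z in mm; "rx", "ry", "rz": the turn, a rotation vector about the tool's x, y, z in degrees; "grip": the closure in counts, from 0 (fully open) to 255 (shut). In form: [{"dx": .., "dy": .., "dz": .., "rx": .., "ry": .., "rz": .., "grip": ..}, ...]. A call has 1 to 20 rows; each row is the pose to reach, as a shift and turn from the pose commanded when the call began, along the tool's axes at that moment; what a row does not reach only later rows make up. A row lasts 1/12 s, in which the tool goes at most 41.7 mm and 7.16 degrees, less where a joint would pass 70% of its speed; a pose out of reach is approached as far as the arm can. A call with a gripper value outside its range is refused whole. The fingers move at their own pace and stop on an object; FORCE is the grip in N (left out, the last holds). Time passes only in rows, so rows that repeat a pose let the fingers close. It gives the time, the measured TCP pose, the force, the opening and the grip force at its end, in the units of the state.
- state(): the state, without advancing time (a new reading comes with each control period).
- snapshot(name): name is "side" or "top"; returns the picture (480x640x3 uint8, red, green, blue); there is no depth.
- calibration(name): a dict with "K" (3x3 intrinsics, pixels), "rvec" (rotation vector, rad) and "tvec" (3), from world to camera coordinates, as OpenCV has them. Camera axes: x right, y down, z forward; pixel columns grow to the right and rows downward; lengths in mm; the calibration is good to about 2 mm. A picture is of the moment at which its call begins. calibration takes no time and is no camera call.
- sign_off(): hands the job in; it is judged then, once.
The state is a dict: "t": time; "q": joint angles; "dq": joint speeds; "effort": joint torques, N m; "tool_pos": TCP position; "tcp_rot": TCP orientation; "contact_force": force on the tool from outside, world axes, zero at the start; "ft_torque": the same for the moment, N m; "finger_gap": finger opening in mm; "finger_force": force on a finger pad.
Only numpy, scipy, OpenCV 4.12 (cv2) and the standard library are available. Lean on these libraries where they do the work, as an engineer would, in place of code of your own. Each camera call takes 0.05 s, during which the arm holds its last target. There are 200 camera calls.

## Working session

There is one attempt and no reset: what is moved stays moved. The work goes in short steps, Python scripts to look and compute and a shell command to move; the robot and the scene stay as the last step left them, time stands still between calls to the robot, and variables do not carry over. Pictures are saved under pics/ and viewed, at most 14 in all, crops included, and the job is handed in when it is done.

```bash
ls; mkdir -p pics
python3 - <<'E'
from station import *
import cv2
for n in("top","side"):
    cv2.imwrite(f"pics/{n}0.png",snapshot(n)[:,:,::-1]); c=calibration(n); print(n,c)
s=state();print(s)
E
```

```text
pics
top {'K': array([[467.2998829 ,   0.        , 330.47151403],
       [  0.        , 467.2998829 , 244.57745105],
       [  0.        ,   0.        ,   1.        ]]), 'rvec': array([ 2.17729928, -2.12640446,  0.20504601]), 'tvec': array([  89.18621867,  522.63576809, 1158.97412949])}
side {'K': array([[456.44579045,   0.        , 313.96122694],
       [  0.        , 456.44579045, 242.17602364],
       [  0.        ,   0.        ,   1.        ]]), 'rvec': array([ 0.10217962,  2.73665152, -1.52260044]), 'tvec': array([ 530.32385016,   -6.34849736, 1284.94980293])}
{'t': 0.1, 'q': array([-1.25981297e+00,  4.86793174e-02,  9.77281204e-02,  1.62199024e+00,
        1.71676861e-05,  1.44295315e+00]), 'dq': array([-0.0015601 , -0.00138028,  0.00224262,  0.00056706, -0.00014789,
        0.00060032]), 'effort': array([ 2.91836499e-03, -3.39849937e+01,  3.20936680e+01,  1.58513454e-02,
       -1.79737949e-04,  7.17938722e-07]), 'tool_pos': array([ 222.86223916, -474.7359773 ,  230.21960966]), 'tcp_rot': array([-3.13946724e+00, -2.90518389e-04,  4.38826201e-01]), 'contact_force': array([ 0.4330932 , -0.64834262,  0.23898914]), 'ft_torque': array([-0.00301099,  0.03518001, -0.02315111]), 'finger_force': 0.0, 'finger_gap': 85.29821186039464}
```

View pics/top0.png

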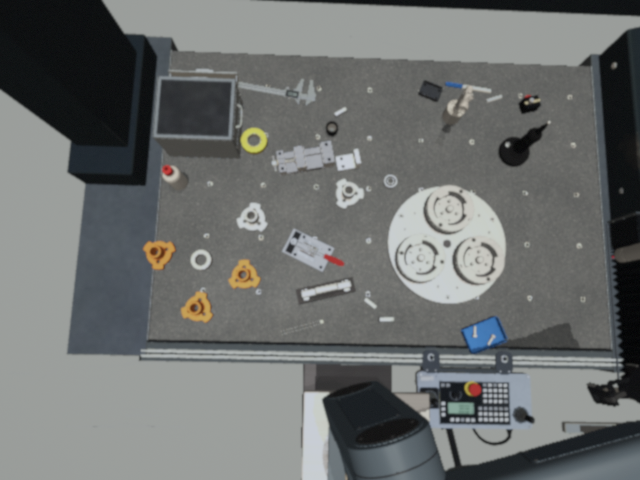

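View pics/side0.png

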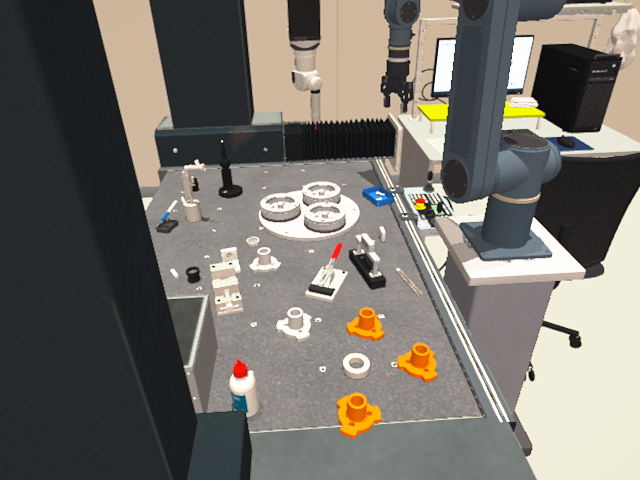

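The two pale flanges sit at about (252,217) and (348,192) in the top view. The three at the lower left are orange look-alikes. The spanner in its stand is at (327,290) and the fixture is at (447,243).

Run:
```python
import cv2,numpy as np
a=cv2.imread("pics/top0.png")
def crop(x,y,w,h,s): return cv2.resize(a[y:y+h,x:x+w],None,fx=s,fy=s,interpolation=cv2.INTER_CUBIC)
cv2.imwrite("pics/fix.png",crop(392,183,110,100,6)[:600])
A=crop(232,197,40,40,8);B=crop(328,172,40,40,8);C=crop(292,270,70,35,8)
m=np.zeros((600,660,3),np.uint8);m[:320,:320]=A;m[:320,330:650]=B;m[320:600,:560]=C
cv2.imwrite("pics/parts.png",m)
```

```text
(no output)
```

View pics/fix.png

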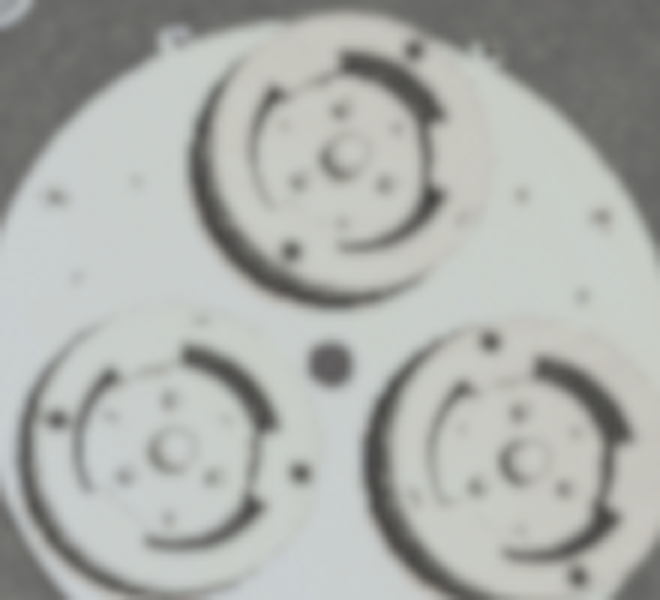

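View pics/parts.png

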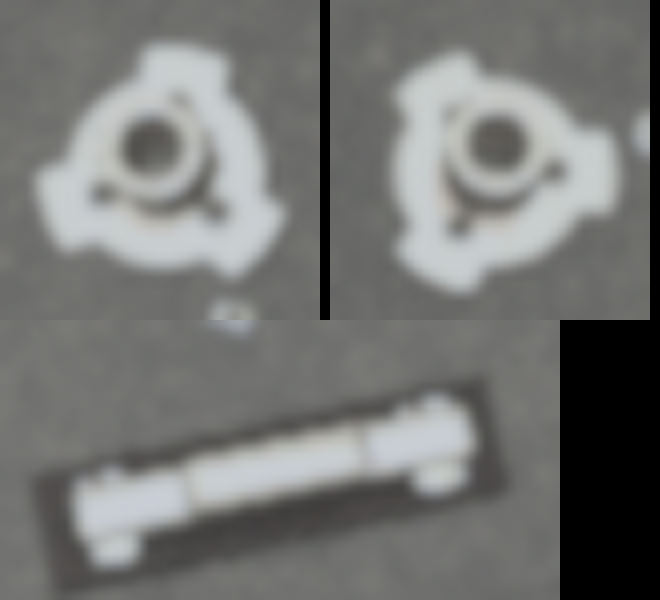

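Read from the crops (crop pixels):
- **Ring holes:** A (415,50) and (291,250); B (58,419) and (301,473); C (490,342) and (577,577).
- **Studs:** A (341,109), (298,183), (387,185); B (170,400), (124,477), (212,478); C (519,411), (477,487), (565,488).
- **Hub bores:** (152,143) and (497,142).
- **Spanner grip:** centre near (277,465).

```bash
cat > h.py <<'E'
import numpy as np,cv2
from station import *
def w(px,z,n="top"):
    c=calibration(n);R=cv2.Rodrigues(np.array(c["rvec"]))[0];t=np.array(c["tvec"])
    p=cv2.undistortPoints(np.array([[px]],float),c["K"],None)[0,0]
    d=R.T@np.array([p[0],p[1],1]);o=-R.T@t
    return o+d*(z-o[2])/d[2]
def proj(P,n="top"):
    c=calibration(n);return cv2.projectPoints(np.array([P],float),np.array(c["rvec"]),np.array(c["tvec"]),c["K"],None)[0][0,0]
E
python3 - <<'E'
from h import *
f=lambda p,z,x0,y0,s:w((x0+(p[0]+.5)/s-.5,y0+(p[1]+.5)/s-.5),z)
F=lambda p,z:f(p,z,392,183,6)
rings=dict(A=[(415,50),(291,250)],B=[(58,419),(301,473)],C=[(490,342),(577,577)])
studs=dict(A=[(341,109),(298,183),(387,185)],B=[(170,400),(124,477),(212,478)],C=[(519,411),(477,487),(565,488)])
ang=lambda v:round(float(np.degrees(np.arctan2(v[1],v[0]))),1)
for k in rings:
    a,b=[F(p,52) for p in rings[k]];s=[F(p,43.5) for p in studs[k]];m=sum(s)/3
    print(k,"ring",((a+b)/2).round(1)[:2],np.linalg.norm(a-b).round(1),ang(a-b),"seat",m.round(1)[:2],[(round(float(np.linalg.norm(q-m)),1),ang(q-m)) for q in s])
print("fixhole",F((330,364),14).round(1))
for n,x0,y0,hub,holes in(("f1",232,197,(152,143),[(102,192),(217,211),(182,100)]),("f2",328,172,(167,142),[(226,171),(130,228),(125,110)])):
    h=f(hub,46,x0,y0,8);q=[f(p,10,x0,y0,8) for p in holes]
    print(n,"hub",h.round(1)[:2],[(round(float(np.linalg.norm((a-h)[:2])),1),ang(a-h)) for a in q], (sum(q)/3).round(1))
S=lambda p,z:f((p[0],p[1]-320),z,292,270,8)
print("grip",S((277,465),100).round(1),ang(S((362,450),100)-S((190,480),100)))
q=[S(p,24) for p in[(35,482),(488,378),(508,487),(60,592)]];print("stand",(sum(q)/4).round(1),ang(q[1]-q[0]),ang(q[2]-q[3]),np.linalg.norm(q[1]-q[0]),np.linalg.norm(q[2]-q[1]))
E
```

```text
A ring [ 624.2 -207.7] 106.3 -31.7 seat [ 621.9 -205.1] [(22.4, 0.0), (22.5, 120.1), (22.4, -119.6)]
B ring [ 492.8 -130.6] 105.6 78.8 seat [ 491.4 -127.9] [(22.3, -2.0), (22.4, 120.6), (21.5, -120.5)]
C ring [ 491.1 -282.2] 105.8 19.0 seat [ 490.8 -279.6] [(22.1, -0.2), (22.2, 120.6), (21.8, -119.6)]
fixhole [ 536.2 -206.4   14. ]
f1 hub [592.4 308.4] [(22.7, 113.2), (22.3, -129.8), (23.2, -9.7)] [592.3 308.4  10. ]
f2 hub [666.6  57.9] [(22.4, -87.8), (22.0, 154.2), (24.1, 29.6)] [667.3  57.6  10. ]
grip [405.7 111.3 100. ] -78.8
stand [404.6 110.6  24. ] -75.7 -75.6 149.1228805824744 35.53698821565727
```

```bash
cat >> h.py <<'E'
def go(*P):
    s=state();p=np.array(s["tool_pos"]);R=cv2.Rodrigues(np.zeros(3))[0]
    from scipy.spatial.transform import Rotation as T
    R=T.from_euler("xyz",s["tcp_rot"]);y=s["tcp_rot"][2]
    print("at",p.round(1),"yaw",np.degrees(y).round(1),"F",s["contact_force"].round(1),"M",s["ft_torque"].round(2),"gap",round(s["finger_gap"],1),"t",round(s["t"],1))
    for x,yy,z,yaw in P:
        d=R.inv().apply(np.array([x,yy,z])-p)
        G=T.from_euler("xyz",[np.pi,0,np.radians(yaw)])
        print((x,yy,z,yaw),"d",d.round(1),"rot",np.degrees((R.inv()*G).as_rotvec()).round(2))
E
python3 -c "
from h import *
go((405.2,111,165,104),(405.2,111,64,104))"
```

```text
at [ 222.9 -474.7  230.2] yaw 25.1 F [ 0.4 -0.6  0.2] M [-0.    0.04 -0.02] gap 85.3 t 0.1
(405.2, 111, 165, 104) d [ 413.9 -452.6   66.3] rot [ -0.09  -0.1  -78.86]
(405.2, 111, 64, 104) d [ 413.9 -452.4  167.3] rot [ -0.09  -0.1  -78.86]
```

```bash
R='{"dx":414,"dy":-452.5,"dz":65,"rz":-78.9,"grip":0}'; python3 -m pendant '[{"dx":414,"dy":-452.5,"dz":65,"rz":-78.9,"grip":0},{"dx":414,"dy":-452.5,"dz":65,"rz":-78.9,"grip":0},{"dx":414,"dy":-452.5,"dz":65,"rz":-78.9,"grip":0},{"dx":414,"dy":-452.5,"dz":65,"rz":-78.9,"grip":0},{"dx":414,"dy":-452.5,"dz":65,"rz":-78.9,"grip":0},{"dx":414,"dy":-452.5,"dz":65,"rz":-78.9,"grip":0},{"dx":414,"dy":-452.5,"dz":65,"rz":-78.9,"grip":0},{"dx":414,"dy":-452.5,"dz":65,"rz":-78.9,"grip":0},{"dx":414,"dy":-452.5,"dz":65,"rz":-78.9,"grip":0},{"dx":414,"dy":-452.5,"dz":65,"rz":-78.9,"grip":0},{"dx":414,"dy":-452.5,"dz":65,"rz":-78.9,"grip":0},{"dx":414,"dy":-452.5,"dz":65,"rz":-78.9,"grip":0},{"dx":414,"dy":-452.5,"dz":65,"rz":-78.9,"grip":0},{"dx":414,"dy":-452.5,"dz":65,"rz":-78.9,"grip":0},{"dx":414,"dy":-452.5,"dz":65,"rz":-78.9,"grip":0},{"dx":414,"dy":-452.5,"dz":65,"rz":-78.9,"grip":0},{"dx":414,"dy":-452.5,"dz":65,"rz":-78.9,"grip":0},{"dx":414,"dy":-452.5,"dz":65,"rz":-78.9,"grip":0},{"dx":414,"dy":-452.5,"dz":65,"rz":-78.9,"grip":0},{"dx":414,"dy":-452.5,"dz":65,"rz":-78.9,"grip":0}]'; python3 -c "
from h import *
go((405.2,111,64,104))"
```

```text
at [ 222.9 -474.7  230.2] yaw 25.1 F [ 0.4 -0.6  0.2] M [-0.    0.04 -0.02] gap 85.3 t 0.1
(405.2, 111, 64, 104) d [ 413.9 -452.4  167.3] rot [ -0.09  -0.1  -78.86]validation failed for argument at $[0]...
```

```bash
python3 -m pendant '[{"dx":0,"dy":0,"dz":0,"rx":0,"ry":0,"rz":-7,"grip":0}]'; python3 -m pendant '[{"dx":10,"dy":-10,"dz":0,"rx":0,"ry":0,"rz":0,"grip":0}]'; python3 -m pendant --help | head -20
```

```text
t: 0.18
tool_pos: [222.9, -474.9, 230.4]
tcp_rot: [-3.14, -0.0, 0.563]
contact_force: [0.1, -0.9, 0.6]
finger_gap: 85.3
finger_force: 0.0
t: 0.27
tool_pos: [225.6, -462.6, 230.0]
tcp_rot: [-3.141, 0.001, 0.563]
contact_force: [0.3, -0.1, -0.4]
finger_gap: 85.5
finger_force: 0.0invalid input: not JSON, or not a number
```

```bash
python3 -c "
from h import *
go((405.2,111,165,104))"; python3 -m pendant '[{"dx":200,"dy":-200,"dz":33,"rx":0,"ry":0,"rz":-35,"grip":0},{"dx":200,"dy":-200,"dz":33,"rx":0,"ry":0,"rz":-35,"grip":0}]'
```

```text
at [ 225.6 -462.6  230. ] yaw 32.3 F [ 0.3 -0.1 -0.4] M [-0.01  0.    0.05] gap 85.5 t 0.3
(405.2, 111, 165, 104) d [ 458.2 -388.9   65.1] rot [-6.000e-02 -0.000e+00 -7.172e+01]
t: 0.43
tool_pos: [244.3, -380.3, 220.5]
tcp_rot: [-3.14, -0.001, 0.814]
contact_force: [1.4, 0.5, 0.9]
finger_gap: 85.4
finger_force: 0.0
```

```bash
python3 -c "
from h import *
go((405.2,111,165,104))"
```

```text
at [ 244.3 -380.3  220.5] yaw 46.7 F [1.4 0.5 0.9] M [ 0.02 -0.1   0.02] gap 85.4 t 0.4
(405.2, 111, 165, 104) d [ 467.7 -220.2   56.2] rot [-5.000e-02 -8.000e-02 -5.735e+01]
```

```bash
python3 -m pendant '[{"dx":468,"dy":-220,"dz":56,"rx":0,"ry":0,"rz":-57,"grip":0},{"dx":468,"dy":-220,"dz":56,"rx":0,"ry":0,"rz":-57,"grip":0},{"dx":468,"dy":-220,"dz":56,"rx":0,"ry":0,"rz":-57,"grip":0},{"dx":468,"dy":-220,"dz":56,"rx":0,"ry":0,"rz":-57,"grip":0},{"dx":468,"dy":-220,"dz":56,"rx":0,"ry":0,"rz":-57,"grip":0},{"dx":468,"dy":-220,"dz":56,"rx":0,"ry":0,"rz":-57,"grip":0},{"dx":468,"dy":-220,"dz":56,"rx":0,"ry":0,"rz":-57,"grip":0},{"dx":468,"dy":-220,"dz":56,"rx":0,"ry":0,"rz":-57,"grip":0},{"dx":468,"dy":-220,"dz":56,"rx":0,"ry":0,"rz":-57,"grip":0},{"dx":468,"dy":-220,"dz":56,"rx":0,"ry":0,"rz":-57,"grip":0},{"dx":468,"dy":-220,"dz":56,"rx":0,"ry":0,"rz":-57,"grip":0},{"dx":468,"dy":-220,"dz":56,"rx":0,"ry":0,"rz":-57,"grip":0},{"dx":468,"dy":-220,"dz":56,"rx":0,"ry":0,"rz":-57,"grip":0},{"dx":468,"dy":-220,"dz":56,"rx":0,"ry":0,"rz":-57,"grip":0},{"dx":468,"dy":-220,"dz":56,"rx":0,"ry":0,"rz":-57,"grip":0},{"dx":468,"dy":-220,"dz":56,"rx":0,"ry":0,"rz":-57,"grip":0}]'; python3 -c "
from h import *
go((405.2,111,64,104))"
```

```text
t: 1.77
tool_pos: [407.0, 109.5, 165.3]
tcp_rot: [-3.14, 0.0, 1.806]
contact_force: [-0.3, 0.3, 0.5]
finger_gap: 85.2
finger_force: 0.0
at [407.  109.5 165.3] yaw 103.5 F [-0.3  0.3  0.5] M [-0.01 -0.    0.03] gap 85.2 t 1.8
(405.2, 111, 64, 104) d [  1.9  -1.2 101.3] rot [-0.08  0.03 -0.54]
```

Good. Descend and grip.

```bash
python3 -m pendant '[{"dx":2,"dy":-1.2,"dz":35,"rx":0,"ry":0,"rz":-0.5,"grip":0},{"dx":2,"dy":-1.2,"dz":70,"rx":0,"ry":0,"rz":-0.5,"grip":0},{"dx":2,"dy":-1.2,"dz":90,"rx":0,"ry":0,"rz":-0.5,"grip":0},{"dx":2,"dy":-1.2,"dz":101,"rx":0,"ry":0,"rz":-0.5,"grip":0},{"dx":2,"dy":-1.2,"dz":101,"rx":0,"ry":0,"rz":-0.5,"grip":0},{"dx":2,"dy":-1.2,"dz":101,"rx":0,"ry":0,"rz":-0.5,"grip":100},{"dx":2,"dy":-1.2,"dz":101,"rx":0,"ry":0,"rz":-0.5,"grip":140}]' 30; python3 -m pendant '[{"dx":0,"dy":0,"dz":0,"rx":0,"ry":0,"rz":0,"grip":170},{"dx":0,"dy":0,"dz":0,"rx":0,"ry":0,"rz":0,"grip":170},{"dx":0,"dy":0,"dz":0,"rx":0,"ry":0,"rz":0,"grip":170}]' 30; python3 -c "
from h import *
go((405.2,111,64,104))"
```

```text
t: 2.35
tool_pos: [407.3, 111.3, 66.6]
tcp_rot: [3.138, 0.001, 1.813]
contact_force: [0.7, -0.2, -0.0]
finger_gap: 63.7
finger_force: 0.0
t: 2.6
tool_pos: [406.9, 111.8, 66.0]
tcp_rot: [3.139, 0.0, 1.815]
contact_force: [0.2, -0.6, -0.7]
finger_gap: 28.8
finger_force: 0.0
at [406.9 111.8  66. ] yaw 104.0 F [ 0.2 -0.6 -0.7] M [ 0.03  0.01 -0.01] gap 28.8 t 2.6
(405.2, 111, 64, 104) d [-0.4 -1.9  2. ] rot [ 0.14  0.02 -0.03]
```

```bash
python3 -m pendant '[{"dx":0,"dy":-1.2,"dz":0,"rx":0,"ry":0,"rz":0,"grip":195},{"dx":0,"dy":-1.2,"dz":0,"rx":0,"ry":0,"rz":0,"grip":195},{"dx":0,"dy":-1.2,"dz":0,"rx":0,"ry":0,"rz":0,"grip":230},{"dx":0,"dy":-1.2,"dz":0,"rx":0,"ry":0,"rz":0,"grip":255},{"dx":0,"dy":-1.2,"dz":0,"rx":0,"ry":0,"rz":0,"grip":255},{"dx":0,"dy":-1.2,"dz":0,"rx":0,"ry":0,"rz":0,"grip":255}]' 80; python3 -c "
from h import *
go((405.2,111,64,104))"
```

```text
t: 3.1
tool_pos: [405.0, 111.5, 65.1]
tcp_rot: [3.141, -0.0, 1.815]
contact_force: [0.1, 0.4, 3.1]
finger_gap: 15.2
finger_force: 78.3
at [405.  111.5  65.1] yaw 104.0 F [0.1 0.4 3.1] M [-0.    0.14  0.04] gap 15.2 t 3.1
(405.2, 111, 64, 104) d [-0.6  0.1  1.1] rot [ 0.04 -0.   -0.03]
```

Run:
```python
from h import *
a=cv2.imread("pics/side0.png")
cv2.imwrite("pics/sfix.png",cv2.resize(a[178:240,256:362],None,fx=7,fy=7,interpolation=cv2.INTER_CUBIC))
for n in("top","side"):
    c=calibration(n);R=cv2.Rodrigues(np.array(c["rvec"]))[0];print(n,-R.T@np.array(c["tvec"]))
# predicted side crop px of seats (z=43.5 studs) & ring holes from the two estimates
for nm,(x,y),ph in(("A",(624.2,-207.7),-31.7),("B",(492.8,-130.6),78.8),("C",(491.1,-282.2),19)):
    for s in(1,-1):
        p=proj((x+s*53*np.cos(np.radians(ph)),y+s*53*np.sin(np.radians(ph)),52),"side");print(nm,s,((p-[256,178])*7+3).round())
for nm,(x,y) in(("A",(621.9,-205.1)),("B",(491.4,-127.9)),("C",(490.8,-279.6))):
    print(nm,"pilot top",((proj((x,y,50),"side")-[256,178])*7+3).round(),[((proj((x+22*np.cos(t),y+22*np.sin(t),43.5),"side")-[256,178])*7+3).round() for t in(0,2.094,-2.094)])
```

```text
top [ 329.30888314  135.63518401 1223.71651817]
side [ 579.46352569 1061.32868011  685.6990161 ]
A 1 [ 67. 142.]
A -1 [271. 189.]
B 1 [463. 293.]
B -1 [492. 175.]
C 1 [349. 100.]
C -1 [560.  58.]
A pilot top [173. 172.] [array([124., 187.]), array([199., 203.]), array([198., 164.])]
B pilot top [482. 239.] [array([430., 255.]), array([512., 273.]), array([504., 230.])]
C pilot top [457.  85.] [array([410., 100.]), array([484., 114.]), array([478.,  79.])]
```

View pics/sfix.png

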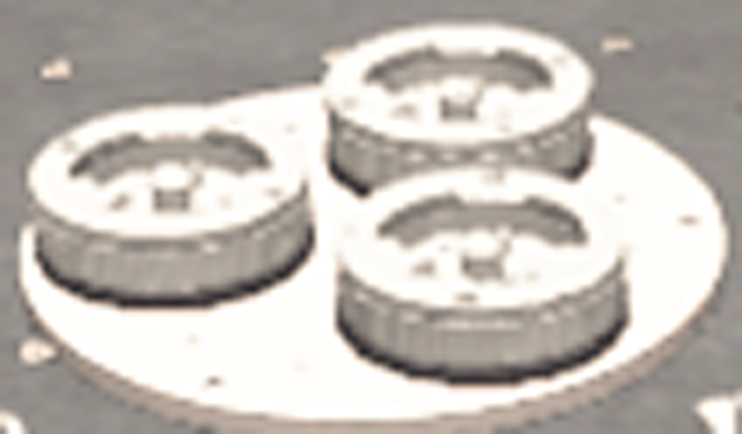

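The side view shows ring B's holes at about (467,297) and (494,177), and ring A's at (70,147) and (272,191). Both are 1–3 mm off the top-view estimate. The consensus fixture centre is about (535,-205.2), which puts B at (491.2,-128.9). Next I lift the spanner and move over B.

```bash
python3 -m pendant '[{"dx":0,"dy":-1.2,"dz":-10,"rx":0,"ry":0,"rz":0,"grip":255},{"dx":0,"dy":-1.2,"dz":-30,"rx":0,"ry":0,"rz":0,"grip":255},{"dx":0,"dy":-1.2,"dz":-70,"rx":0,"ry":0,"rz":0,"grip":255},{"dx":0,"dy":-1.2,"dz":-110,"rx":0,"ry":0,"rz":0,"grip":255},{"dx":0,"dy":-1.2,"dz":-110,"rx":0,"ry":0,"rz":0,"grip":255}]'; python3 -c "
from h import *
go((491.2,-128.9,165,78.8))"
```

```text
t: 3.52
tool_pos: [407.4, 111.5, 182.9]
tcp_rot: [3.129, 0.002, 1.815]
contact_force: [1.3, -0.3, -0.1]
finger_gap: 15.3
finger_force: 79.5
at [407.4 111.5 182.9] yaw 104.0 F [ 1.3 -0.3 -0.1] M [ 0.02 -0.08 -0.02] gap 15.3 t 3.5
(491.2, -128.9, 165, 78.8) d [-253.5   23.1   18.7] rot [ 0.74 -0.06 25.16]
```

```bash
python3 -m pendant '[{"dx":-253,"dy":23,"dz":0,"rx":0,"ry":0,"rz":25,"grip":255},{"dx":-253,"dy":23,"dz":0,"rx":0,"ry":0,"rz":25,"grip":255},{"dx":-253,"dy":23,"dz":0,"rx":0,"ry":0,"rz":25,"grip":255},{"dx":-253,"dy":23,"dz":0,"rx":0,"ry":0,"rz":25,"grip":255},{"dx":-253,"dy":23,"dz":0,"rx":0,"ry":0,"rz":25,"grip":255},{"dx":-253,"dy":23,"dz":0,"rx":0,"ry":0,"rz":25,"grip":255},{"dx":-253,"dy":23,"dz":18,"rx":0,"ry":0,"rz":25,"grip":255},{"dx":-253,"dy":23,"dz":50,"rx":0,"ry":0,"rz":25,"grip":255},{"dx":-253,"dy":23,"dz":60,"rx":0,"ry":0,"rz":25,"grip":255},{"dx":-253,"dy":23,"dz":60,"rx":0,"ry":0,"rz":25,"grip":255},{"dx":-253,"dy":23,"dz":60,"rx":0,"ry":0,"rz":25,"grip":255},{"dx":-253,"dy":23,"dz":60,"rx":0,"ry":0,"rz":25,"grip":255}]'; python3 -c "
from h import *
go((491.2,-128.9,110,78.8))
cv2.imwrite('pics/t1.png',snapshot('top')[:,:,::-1]);cv2.imwrite('pics/s1.png',snapshot('side')[:,:,::-1])
a=cv2.imread('pics/s1.png');b=cv2.imread('pics/t1.png')
f=lambda i,s:cv2.resize(i,None,fx=s,fy=s,interpolation=cv2.INTER_CUBIC)
A=f(a[170:240,290:370],7);cv2.imwrite('pics/c1.png',A)"
```

```text
t: 4.52
tool_pos: [487.5, -128.5, 116.1]
tcp_rot: [3.14, 0.0, 1.379]
contact_force: [0.2, 0.1, -1.7]
finger_gap: 15.0
finger_force: 79.0
at [ 487.5 -128.5  116.1] yaw 79.0 F [ 0.2  0.1 -1.7] M [ 0.01 -0.02  0.  ] gap 15.0 t 4.5
(491.2, -128.9, 110, 78.8) d [0.3 3.7 6.1] rot [0.1  0.02 0.22]
```

View pics/c1.png

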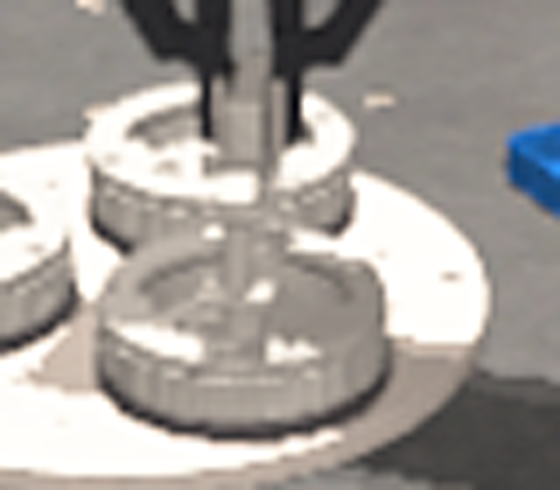

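The spanner hangs over ring B with its near leg at about (245,330) in the crop. I'll correct the position and descend to contact.

```bash
python3 -m pendant '[{"dx":0.3,"dy":3.7,"dz":4,"rx":0,"ry":0,"rz":0.2,"grip":255},{"dx":0.3,"dy":3.7,"dz":4,"rx":0,"ry":0,"rz":0.2,"grip":255},{"dx":0.3,"dy":3.7,"dz":4,"rx":0,"ry":0,"rz":0.2,"grip":255},{"dx":0.3,"dy":3.7,"dz":4,"rx":0,"ry":0,"rz":0.2,"grip":255}]'; python3 -c "
from h import *
go((491.2,-128.9,110,78.8))"
```

```text
t: 4.95
tool_pos: [490.7, -129.2, 110.8]
tcp_rot: [3.141, 0.0, 1.375]
contact_force: [0.1, 0.2, -2.4]
finger_gap: 15.2
finger_force: 79.0
at [ 490.7 -129.2  110.8] yaw 78.8 F [ 0.1  0.2 -2.4] M [ 0.03 -0.05 -0.03] gap 15.2 t 5.0
(491.2, -128.9, 110, 78.8) d [0.4 0.4 0.8] rot [ 0.01  0.   -0.02]
```

```bash
python3 -m pendant '[{"dx":0.4,"dy":0.4,"dz":3,"rx":0,"ry":0,"rz":0,"grip":255},{"dx":0.4,"dy":0.4,"dz":6,"rx":0,"ry":0,"rz":0,"grip":255},{"dx":0.4,"dy":0.4,"dz":9,"rx":0,"ry":0,"rz":0,"grip":255},{"dx":0.4,"dy":0.4,"dz":12,"rx":0,"ry":0,"rz":0,"grip":255},{"dx":0.4,"dy":0.4,"dz":12,"rx":0,"ry":0,"rz":0,"grip":255}]'; python3 -c "
from h import *
go((491.2,-128.9,93,78.8))"
```

```text
t: 5.37
tool_pos: [491.1, -129.0, 97.8]
tcp_rot: [-3.141, -0.0, 1.375]
contact_force: [1.5, -0.4, -3.0]
finger_gap: 14.9
finger_force: 79.0
at [ 491.1 -129.    97.8] yaw 78.8 F [ 1.5 -0.4 -3. ] M [-0.08 -0.31  0.07] gap 14.9 t 5.4
(491.2, -128.9, 93, 78.8) d [0.1 0.1 4.8] rot [-0.01 -0.   -0.03]
```

Prongs are in the holes. Continue to the feet, then test.

```bash
python3 -m pendant '[{"dx":0,"dy":0,"dz":2,"rx":0,"ry":0,"rz":0,"grip":255},{"dx":0,"dy":0,"dz":3.5,"rx":0,"ry":0,"rz":0,"grip":255},{"dx":0,"dy":0,"dz":4.5,"rx":0,"ry":0,"rz":0,"grip":255},{"dx":0,"dy":0,"dz":4.5,"rx":0,"ry":0,"rz":0,"grip":255}]'; python3 -c "
from h import *
go((491.2,-128.9,93,120))"
```

```text
t: 5.7
tool_pos: [491.2, -129.0, 94.0]
tcp_rot: [3.141, 0.0, 1.375]
contact_force: [0.8, -0.8, -2.0]
finger_gap: 15.0
finger_force: 79.0
at [ 491.2 -129.    94. ] yaw 78.8 F [ 0.8 -0.8 -2. ] M [-0.07 -0.2   0.02] gap 15.0 t 5.7
(491.2, -128.9, 93, 120) d [0.1 0.  1. ] rot [ 1.000e-02  1.000e-02 -4.124e+01]
```

```bash
python3 -m pendant '[{"dx":0,"dy":0,"dz":0,"rx":0,"ry":0,"rz":-4,"grip":255},{"dx":0,"dy":0,"dz":0,"rx":0,"ry":0,"rz":-8,"grip":255},{"dx":0,"dy":0,"dz":0,"rx":0,"ry":0,"rz":-12,"grip":255},{"dx":0,"dy":0,"dz":0,"rx":0,"ry":0,"rz":-16,"grip":255},{"dx":0,"dy":0,"dz":0,"rx":0,"ry":0,"rz":-20,"grip":255}]'; python3 -c "
from h import *
go((491.2,-128.9,93,120))"
```

```text
t: 6.12
tool_pos: [491.9, -129.1, 94.2]
tcp_rot: [3.14, 0.0, 1.727]
contact_force: [2.6, -0.5, -2.7]
finger_gap: 15.1
finger_force: 78.9
at [ 491.9 -129.1   94.2] yaw 98.9 F [ 2.6 -0.5 -2.7] M [-0.12 -0.67 -0.21] gap 15.1 t 6.1
(491.2, -128.9, 93, 120) d [ 0.3 -0.7  1.2] rot [  0.1    0.05 -21.08]
```

```bash
python3 -m pendant '[{"dx":0,"dy":0,"dz":0,"rx":0,"ry":0,"rz":-4,"grip":255},{"dx":0,"dy":0,"dz":0,"rx":0,"ry":0,"rz":-8,"grip":255},{"dx":0,"dy":0,"dz":0,"rx":0,"ry":0,"rz":-12,"grip":255},{"dx":0,"dy":0,"dz":0,"rx":0,"ry":0,"rz":-16,"grip":255},{"dx":0,"dy":0,"dz":0,"rx":0,"ry":0,"rz":-19,"grip":255},{"dx":0,"dy":0,"dz":0,"rx":0,"ry":0,"rz":-21,"grip":255},{"dx":0,"dy":0,"dz":0,"rx":0,"ry":0,"rz":-22,"grip":255},{"dx":0,"dy":0,"dz":0,"rx":0,"ry":0,"rz":-22,"grip":255}]'; python3 -c "
from h import *
go((491.2,-128.9,93,120))"
```

```text
t: 6.78
tool_pos: [491.5, -129.1, 94.3]
tcp_rot: [3.141, 0.001, 2.108]
contact_force: [1.1, -0.3, -1.5]
finger_gap: 15.1
finger_force: 79.0
at [ 491.5 -129.1   94.3] yaw 120.8 F [ 1.1 -0.3 -1.5] M [-0.14 -0.46 -0.07] gap 15.1 t 6.8
(491.2, -128.9, 93, 120) d [ 0.3 -0.1  1.3] rot [0.04 0.04 0.76]
```

```bash
python3 -m pendant '[{"dx":0,"dy":0,"dz":0,"rx":0,"ry":0,"rz":1,"grip":255},{"dx":0,"dy":0,"dz":-5,"rx":0,"ry":0,"rz":1,"grip":255},{"dx":0,"dy":0,"dz":-15,"rx":0,"ry":0,"rz":1,"grip":255},{"dx":0,"dy":0,"dz":-40,"rx":0,"ry":0,"rz":1,"grip":255},{"dx":0,"dy":0,"dz":-40,"rx":0,"ry":0,"rz":1,"grip":255}]'; python3 -c "
from h import *
go((490.4,-280.8,134,19))"
```

```text
t: 7.2
tool_pos: [493.0, -129.4, 139.4]
tcp_rot: [3.137, 0.005, 2.09]
contact_force: [1.0, -0.8, 0.7]
finger_gap: 14.8
finger_force: 79.2
at [ 493.  -129.4  139.4] yaw 119.8 F [ 1.  -0.8  0.7] M [ 0.05 -0.11 -0.04] gap 14.8 t 7.2
(490.4, -280.8, 134, 19) d [-130.1  -77.4    5.6] rot [ 4.1000e-01 -3.0000e-02  1.0077e+02]
```

```bash
python3 -m pendant '[{"dx":-130,"dy":-77,"dz":0,"rx":0,"ry":0,"rz":101,"grip":255},{"dx":-130,"dy":-77,"dz":0,"rx":0,"ry":0,"rz":101,"grip":255},{"dx":-130,"dy":-77,"dz":0,"rx":0,"ry":0,"rz":101,"grip":255},{"dx":-130,"dy":-77,"dz":0,"rx":0,"ry":0,"rz":101,"grip":255},{"dx":-130,"dy":-77,"dz":0,"rx":0,"ry":0,"rz":101,"grip":255},{"dx":-130,"dy":-77,"dz":0,"rx":0,"ry":0,"rz":101,"grip":255},{"dx":-130,"dy":-77,"dz":0,"rx":0,"ry":0,"rz":101,"grip":255},{"dx":-130,"dy":-77,"dz":0,"rx":0,"ry":0,"rz":101,"grip":255},{"dx":-130,"dy":-77,"dz":0,"rx":0,"ry":0,"rz":101,"grip":255},{"dx":-130,"dy":-77,"dz":0,"rx":0,"ry":0,"rz":101,"grip":255},{"dx":-130,"dy":-77,"dz":0,"rx":0,"ry":0,"rz":101,"grip":255},{"dx":-130,"dy":-77,"dz":0,"rx":0,"ry":0,"rz":101,"grip":255},{"dx":-130,"dy":-77,"dz":0,"rx":0,"ry":0,"rz":101,"grip":255},{"dx":-130,"dy":-77,"dz":0,"rx":0,"ry":0,"rz":101,"grip":255},{"dx":-130,"dy":-77,"dz":10,"rx":0,"ry":0,"rz":101,"grip":255},{"dx":-130,"dy":-77,"dz":20,"rx":0,"ry":0,"rz":101,"grip":255},{"dx":-130,"dy":-77,"dz":24,"rx":0,"ry":0,"rz":101,"grip":255},{"dx":-130,"dy":-77,"dz":24,"rx":0,"ry":0,"rz":101,"grip":255},{"dx":-130,"dy":-77,"dz":24,"rx":0,"ry":0,"rz":101,"grip":255}]'; python3 -c "
from h import *
go((490.4,-280.8,97,19))"
```

```text
t: 8.78
tool_pos: [488.0, -279.4, 108.9]
tcp_rot: [-3.14, 0.001, 0.329]
contact_force: [-0.3, 0.8, -1.3]
finger_gap: 14.8
finger_force: 79.1
at [ 488.  -279.4  108.9] yaw 18.8 F [-0.3  0.8 -1.3] M [ 0.03 -0.02 -0.02] gap 14.8 t 8.8
(490.4, -280.8, 97, 19) d [ 1.9  2.1 11.9] rot [-0.12  0.08 -0.17]
```

```bash
python3 -m pendant '[{"dx":1.9,"dy":2.1,"dz":0,"rx":0,"ry":0,"rz":0,"grip":255},{"dx":1.9,"dy":2.1,"dz":0,"rx":0,"ry":0,"rz":0,"grip":255},{"dx":1.9,"dy":2.1,"dz":3,"rx":0,"ry":0,"rz":0,"grip":255},{"dx":1.9,"dy":2.1,"dz":6,"rx":0,"ry":0,"rz":0,"grip":255},{"dx":1.9,"dy":2.1,"dz":9,"rx":0,"ry":0,"rz":0,"grip":255},{"dx":1.9,"dy":2.1,"dz":11,"rx":0,"ry":0,"rz":0,"grip":255},{"dx":1.9,"dy":2.1,"dz":11,"rx":0,"ry":0,"rz":0,"grip":255}]'; python3 -c "
from h import *
go((490.4,-280.8,93.5,19))"
```

```text
t: 9.37
tool_pos: [491.1, -281.6, 98.5]
tcp_rot: [3.141, 0.0, 0.328]
contact_force: [-0.1, -1.0, -2.3]
finger_gap: 15.3
finger_force: 79.1
at [ 491.1 -281.6   98.5] yaw 18.8 F [-0.1 -1.  -2.3] M [-0.24 -0.11  0.  ] gap 15.3 t 9.4
(490.4, -280.8, 93.5, 19) d [-0.4 -1.   5. ] rot [ 0.01  0.03 -0.23]
```

In. Go to the feet, then turn open.

```bash
python3 -m pendant '[{"dx":0,"dy":-0.5,"dz":2,"rx":0,"ry":0,"rz":0,"grip":255},{"dx":0,"dy":-0.5,"dz":4.5,"rx":0,"ry":0,"rz":0,"grip":255},{"dx":0,"dy":-0.5,"dz":4.5,"rx":0,"ry":0,"rz":0,"grip":255},{"dx":0,"dy":-0.5,"dz":4.5,"rx":0,"ry":0,"rz":-4,"grip":255},{"dx":0,"dy":-0.5,"dz":4.5,"rx":0,"ry":0,"rz":-8,"grip":255},{"dx":0,"dy":-0.5,"dz":4.5,"rx":0,"ry":0,"rz":-12,"grip":255},{"dx":0,"dy":-0.5,"dz":4.5,"rx":0,"ry":0,"rz":-16,"grip":255},{"dx":0,"dy":-0.5,"dz":4.5,"rx":0,"ry":0,"rz":-20,"grip":255}]'; python3 -c "
from h import *
go((491,-281.2,93.5,61))"
```

```text
t: 10.03
tool_pos: [491.6, -282.2, 94.7]
tcp_rot: [3.139, 0.001, 0.679]
contact_force: [2.8, -3.6, -3.2]
finger_gap: 14.8
finger_force: 78.9
at [ 491.6 -282.2   94.7] yaw 38.9 F [ 2.8 -3.6 -3.2] M [-0.79 -0.38 -0.18] gap 14.8 t 10.0
(491, -281.2, 93.5, 61) d [ 0.1 -1.2  1.2] rot [  0.15   0.06 -22.11]
```

```bash
python3 -m pendant '[{"dx":0,"dy":0,"dz":0,"rx":0,"ry":0,"rz":-4,"grip":255},{"dx":0,"dy":0,"dz":0,"rx":0,"ry":0,"rz":-8,"grip":255},{"dx":0,"dy":0,"dz":0,"rx":0,"ry":0,"rz":-12,"grip":255},{"dx":0,"dy":0,"dz":0,"rx":0,"ry":0,"rz":-16,"grip":255},{"dx":0,"dy":0,"dz":0,"rx":0,"ry":0,"rz":-19,"grip":255},{"dx":0,"dy":0,"dz":0,"rx":0,"ry":0,"rz":-21,"grip":255},{"dx":0,"dy":0,"dz":0,"rx":0,"ry":0,"rz":-22,"grip":255},{"dx":0,"dy":0,"dz":0,"rx":0,"ry":0,"rz":-22,"grip":255}]'; python3 -c "
from h import *
go((491,-281.2,93.5,60))"; python3 -m pendant '[{"dx":0,"dy":0,"dz":0,"rx":0,"ry":0,"rz":1,"grip":255},{"dx":0,"dy":0,"dz":-5,"rx":0,"ry":0,"rz":1,"grip":255},{"dx":0,"dy":0,"dz":-15,"rx":0,"ry":0,"rz":1,"grip":255},{"dx":0,"dy":0,"dz":-50,"rx":0,"ry":0,"rz":1,"grip":255},{"dx":0,"dy":0,"dz":-90,"rx":0,"ry":0,"rz":1,"grip":255},{"dx":0,"dy":0,"dz":-90,"rx":0,"ry":0,"rz":1,"grip":255}]';python3 -c "
from h import *
go((405.3,111.5,165,104))"
```

```text
t: 10.7
tool_pos: [491.5, -281.7, 94.9]
tcp_rot: [3.14, 0.001, 1.06]
contact_force: [1.2, -3.4, -2.2]
finger_gap: 15.0
finger_force: 79.0
at [ 491.5 -281.7   94.9] yaw 60.7 F [ 1.2 -3.4 -2.2] M [-0.82 -0.39 -0.13] gap 15.0 t 10.7
(491, -281.2, 93.5, 60) d [ 0.2 -0.7  1.4] rot [0.09 0.05 0.73]
t: 11.2
tool_pos: [494.0, -282.3, 194.7]
tcp_rot: [3.129, 0.0, 1.044]
contact_force: [0.7, -0.4, 0.8]
finger_gap: 15.1
finger_force: 79.5
at [ 494.  -282.3  194.7] yaw 59.8 F [ 0.7 -0.4  0.8] M [-0.07 -0.12 -0.01] gap 15.1 t 11.2
(405.3, 111.5, 165, 104) d [ 295.7 -275.1   26.1] rot [  0.69   0.3  -44.21]
```

```bash
python3 -m pendant '[{"dx":296,"dy":-275,"dz":0,"rx":0,"ry":0,"rz":-44.2,"grip":255},{"dx":296,"dy":-275,"dz":0,"rx":0,"ry":0,"rz":-44.2,"grip":255},{"dx":296,"dy":-275,"dz":0,"rx":0,"ry":0,"rz":-44.2,"grip":255},{"dx":296,"dy":-275,"dz":0,"rx":0,"ry":0,"rz":-44.2,"grip":255},{"dx":296,"dy":-275,"dz":0,"rx":0,"ry":0,"rz":-44.2,"grip":255},{"dx":296,"dy":-275,"dz":0,"rx":0,"ry":0,"rz":-44.2,"grip":255},{"dx":296,"dy":-275,"dz":0,"rx":0,"ry":0,"rz":-44.2,"grip":255},{"dx":296,"dy":-275,"dz":0,"rx":0,"ry":0,"rz":-44.2,"grip":255},{"dx":296,"dy":-275,"dz":0,"rx":0,"ry":0,"rz":-44.2,"grip":255},{"dx":296,"dy":-275,"dz":0,"rx":0,"ry":0,"rz":-44.2,"grip":255},{"dx":296,"dy":-275,"dz":0,"rx":0,"ry":0,"rz":-44.2,"grip":255},{"dx":296,"dy":-275,"dz":30,"rx":0,"ry":0,"rz":-44.2,"grip":255},{"dx":296,"dy":-275,"dz":65,"rx":0,"ry":0,"rz":-44.2,"grip":255},{"dx":296,"dy":-275,"dz":95,"rx":0,"ry":0,"rz":-44.2,"grip":255},{"dx":296,"dy":-275,"dz":105,"rx":0,"ry":0,"rz":-44.2,"grip":255},{"dx":296,"dy":-275,"dz":105,"rx":0,"ry":0,"rz":-44.2,"grip":255},{"dx":296,"dy":-275,"dz":105,"rx":0,"ry":0,"rz":-44.2,"grip":255}]'; python3 -c "
from h import *
go((405.2,111.5,72,104))"
```

```text
t: 12.62
tool_pos: [402.6, 113.1, 80.6]
tcp_rot: [3.142, -0.0, 1.814]
contact_force: [0.2, 0.1, -1.9]
finger_gap: 15.2
finger_force: 79.2
at [402.6 113.1  80.6] yaw 103.9 F [ 0.2  0.1 -1.9] M [-0.04 -0.05 -0.  ] gap 15.2 t 12.6
(405.2, 111.5, 72, 104) d [-2.2  2.2  8.6] rot [ 0.   -0.01 -0.06]
```

```bash
python3 -m pendant '[{"dx":-2.2,"dy":2.2,"dz":0,"rx":0,"ry":0,"rz":0,"grip":255},{"dx":-2.2,"dy":2.2,"dz":0,"rx":0,"ry":0,"rz":0,"grip":255},{"dx":-2.2,"dy":2.2,"dz":3,"rx":0,"ry":0,"rz":0,"grip":255},{"dx":-2.2,"dy":2.2,"dz":6,"rx":0,"ry":0,"rz":0,"grip":255},{"dx":-2.2,"dy":2.2,"dz":9,"rx":0,"ry":0,"rz":0,"grip":255},{"dx":-2.2,"dy":2.2,"dz":11,"rx":0,"ry":0,"rz":0,"grip":255},{"dx":-2.2,"dy":2.2,"dz":11,"rx":0,"ry":0,"rz":0,"grip":255}]'; python3 -c "
from h import *
go((405.2,111.5,65.5,104))"
```

```text
t: 13.2
tool_pos: [404.5, 111.6, 67.9]
tcp_rot: [-3.14, -0.0, 1.815]
contact_force: [0.8, -0.1, -2.1]
finger_gap: 14.9
finger_force: 79.2
at [404.5 111.6  67.9] yaw 104.0 F [ 0.8 -0.1 -2.1] M [-0.03  0.03  0.03] gap 14.9 t 13.2
(405.2, 111.5, 65.5, 104) d [-0.3  0.6  2.4] rot [-0.08 -0.01 -0.03]
```

```bash
python3 -m pendant '[{"dx":0,"dy":0.4,"dz":1.5,"rx":0,"ry":0,"rz":0,"grip":255},{"dx":0,"dy":0.4,"dz":2.6,"rx":0,"ry":0,"rz":0,"grip":255},{"dx":0,"dy":0.4,"dz":2.6,"rx":0,"ry":0,"rz":0,"grip":255},{"dx":0,"dy":0.4,"dz":2.6,"rx":0,"ry":0,"rz":0,"grip":170},{"dx":0,"dy":0.4,"dz":2.6,"rx":0,"ry":0,"rz":0,"grip":100},{"dx":0,"dy":0.4,"dz":2.6,"rx":0,"ry":0,"rz":0,"grip":0},{"dx":0,"dy":0.4,"dz":2.6,"rx":0,"ry":0,"rz":0,"grip":0},{"dx":0,"dy":0.4,"dz":-20,"rx":0,"ry":0,"rz":0,"grip":0},{"dx":0,"dy":0.4,"dz":-60,"rx":0,"ry":0,"rz":0,"grip":0},{"dx":0,"dy":0.4,"dz":-100,"rx":0,"ry":0,"rz":0,"grip":0},{"dx":0,"dy":0.4,"dz":-100,"rx":0,"ry":0,"rz":0,"grip":0}]'
python3 - <<'E'
from h import *
a=snapshot('top')[:,:,::-1];cv2.imwrite('pics/t2.png',a)
f=lambda x,y,w_,h,s:cv2.resize(a[y:y+h,x:x+w_],None,fx=s,fy=s,interpolation=cv2.INTER_CUBIC)
m=np.zeros((600,800,3),np.uint8);m[:320,:320]=f(232,197,40,40,8);m[:320,330:650]=f(328,172,40,40,8);m[325:600,:300]=f(287,265,75,55,5)[:275,:300];m[325:600,310:730]=f(392,183,120,100,4)[:275,:420]
cv2.imwrite('pics/m2.png',m)
go((592.4,308.4,160,90))
E
```

```text
t: 14.12
tool_pos: [410.3, 112.3, 177.4]
tcp_rot: [3.127, 0.002, 1.815]
contact_force: [1.7, 0.1, 0.7]
finger_gap: 85.1
finger_force: 0.0
at [409.2 112.2 174.2] yaw 104.0 F [ 0.3 -0.7 -0.7] M [ 0.04 -0.01 -0.01] gap 85.7 t 14.2
(592.4, 308.4, 160, 90) d [146.2 225.   16.5] rot [6.300e-01 1.000e-02 1.397e+01]
```

View pics/m2.png

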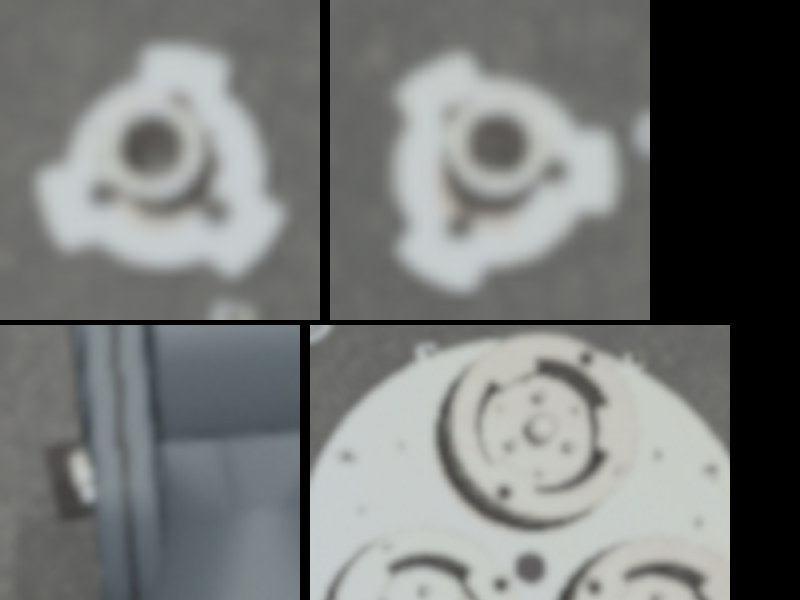

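Flanges are unmoved, with ear phases about 111° (f1) and 32° (f2). The spanner is back in the stand and the rings are open. Next I fetch f1.

```bash
python3 -m pendant '[{"dx":146,"dy":225,"dz":0,"rx":0.6,"ry":0,"rz":14,"grip":0},{"dx":146,"dy":225,"dz":0,"rx":0.6,"ry":0,"rz":14,"grip":0},{"dx":146,"dy":225,"dz":0,"rx":0.6,"ry":0,"rz":14,"grip":0},{"dx":146,"dy":225,"dz":0,"rx":0.6,"ry":0,"rz":14,"grip":0},{"dx":146,"dy":225,"dz":0,"rx":0.6,"ry":0,"rz":14,"grip":0},{"dx":146,"dy":225,"dz":0,"rx":0.6,"ry":0,"rz":14,"grip":0},{"dx":146,"dy":225,"dz":20,"rx":0.6,"ry":0,"rz":14,"grip":0},{"dx":146,"dy":225,"dz":50,"rx":0.6,"ry":0,"rz":14,"grip":0},{"dx":146,"dy":225,"dz":80,"rx":0.6,"ry":0,"rz":14,"grip":0},{"dx":146,"dy":225,"dz":80,"rx":0.6,"ry":0,"rz":14,"grip":0},{"dx":146,"dy":225,"dz":80,"rx":0.6,"ry":0,"rz":14,"grip":0}]'; python3 -c "
from h import *
go((592.4,308.4,20,90))"
```

```text
t: 15.08
tool_pos: [585.9, 306.7, 84.7]
tcp_rot: [-3.124, 0.004, 1.57]
contact_force: [0.7, 0.9, 0.3]
finger_gap: 85.3
finger_force: 0.0
at [585.9 306.7  84.7] yaw 90.0 F [0.7 0.9 0.3] M [-0.    0.02  0.  ] gap 85.3 t 15.1
(592.4, 308.4, 20, 90) d [ 2.   7.6 64.5] rot [-1.03  0.25 -0.03]
```

```bash
python3 -m pendant '[{"dx":1.9,"dy":6.5,"dz":20,"rx":-0.6,"ry":0.1,"rz":0,"grip":0},{"dx":1.9,"dy":6.5,"dz":30,"rx":-0.6,"ry":0.1,"rz":0,"grip":0},{"dx":1.9,"dy":6.5,"dz":30,"rx":-0.6,"ry":0.1,"rz":0,"grip":0},{"dx":1.9,"dy":6.5,"dz":30,"rx":-0.6,"ry":0.1,"rz":0,"grip":0}]'; python3 -c "
from h import *
go((592.4,308.4,20,90))"
```

```text
t: 15.42
tool_pos: [594.7, 309.4, 59.5]
tcp_rot: [-3.142, -0.0, 1.57]
contact_force: [-0.1, -0.5, 0.4]
finger_gap: 85.5
finger_force: 0.0
at [594.7 309.4  59.5] yaw 90.0 F [-0.1 -0.5  0.4] M [-0.04 -0.05  0.04] gap 85.5 t 15.4
(592.4, 308.4, 20, 90) d [-1.  -2.3 39.5] rot [-0.   -0.03 -0.05]
```

```bash
python3 -m pendant '[{"dx":-1,"dy":-2,"dz":15,"rx":0,"ry":0,"rz":0,"grip":0},{"dx":-1,"dy":-2,"dz":30,"rx":0,"ry":0,"rz":0,"grip":0},{"dx":-1,"dy":-2,"dz":39,"rx":0,"ry":0,"rz":0,"grip":60},{"dx":-1,"dy":-2,"dz":39,"rx":0,"ry":0,"rz":0,"grip":110},{"dx":-1,"dy":-2,"dz":39,"rx":0,"ry":0,"rz":0,"grip":130},{"dx":-1,"dy":-2,"dz":39,"rx":0,"ry":0,"rz":0,"grip":130},{"dx":-1,"dy":-2,"dz":39,"rx":0,"ry":0,"rz":0,"grip":140}]' 40; python3 -c "
from h import *
go((592.4,308.4,20,90))"
```

```text
t: 16.0
tool_pos: [593.3, 309.0, 21.2]
tcp_rot: [3.14, -0.001, 1.57]
contact_force: [-1.7, -0.4, 1.8]
finger_gap: 38.8
finger_force: 0.5
at [593.3 309.   21.2] yaw 90.0 F [-1.7 -0.4  1.8] M [-0.02  0.28 -0.01] gap 38.8 t 16.0
(592.4, 308.4, 20, 90) d [-0.6 -0.9  1.2] rot [ 0.07 -0.08 -0.03]
```

```bash
python3 -m pendant '[{"dx":-0.6,"dy":-1.6,"dz":1,"rx":0,"ry":0,"rz":0,"grip":140},{"dx":-0.6,"dy":-1.6,"dz":1,"rx":0,"ry":0,"rz":0,"grip":140},{"dx":-0.6,"dy":-1.6,"dz":1,"rx":0,"ry":0,"rz":0,"grip":150},{"dx":-0.6,"dy":-1.6,"dz":1,"rx":0,"ry":0,"rz":0,"grip":200},{"dx":-0.6,"dy":-1.6,"dz":1,"rx":0,"ry":0,"rz":0,"grip":200}]' 60; python3 -c "
from h import *
go((592.4,308.4,20,90))"
```

```text
t: 16.42
tool_pos: [591.7, 308.2, 19.4]
tcp_rot: [3.14, -0.001, 1.57]
contact_force: [-0.5, -1.6, 4.0]
finger_gap: 32.5
finger_force: 59.6
at [591.7 308.2  19.4] yaw 90.0 F [-0.5 -1.6  4. ] M [-0.03  0.14  0.01] gap 32.5 t 16.4
(592.4, 308.4, 20, 90) d [ 0.2  0.7 -0.6] rot [ 0.07 -0.05 -0.03]
```

```bash
python3 -m pendant '[{"dx":0,"dy":0,"dz":-10,"rx":0,"ry":0,"rz":0,"grip":200},{"dx":0,"dy":0,"dz":-40,"rx":0,"ry":0,"rz":0,"grip":200},{"dx":0,"dy":0,"dz":-80,"rx":0,"ry":0,"rz":0,"grip":200},{"dx":0,"dy":0,"dz":-120,"rx":0,"ry":0,"rz":0,"grip":200},{"dx":0,"dy":0,"dz":-140,"rx":0,"ry":0,"rz":0,"grip":200},{"dx":0,"dy":0,"dz":-140,"rx":0,"ry":0,"rz":0,"grip":200}]'; python3 -c "
from h import *
go((491.3,-128.8,100,98.8))"
```

```text
t: 16.92
tool_pos: [594.7, 309.3, 166.8]
tcp_rot: [3.13, -0.005, 1.57]
contact_force: [1.1, 0.4, -0.5]
finger_gap: 32.7
finger_force: 60.1
at [594.7 309.3 166.8] yaw 90.0 F [ 1.1  0.4 -0.5] M [ 0.05 -0.07  0.02] gap 32.7 t 16.9
(491.3, -128.8, 100, 98.8) d [-438.5 -103.9   63.3] rot [ 0.71 -0.24 -8.84]
```

```bash
python3 -m pendant '[{"dx":-437.5,"dy":-101,"dz":0,"rx":0,"ry":0,"rz":-8.8,"grip":200},{"dx":-437.5,"dy":-101,"dz":0,"rx":0,"ry":0,"rz":-8.8,"grip":200},{"dx":-437.5,"dy":-101,"dz":0,"rx":0,"ry":0,"rz":-8.8,"grip":200},{"dx":-437.5,"dy":-101,"dz":0,"rx":0,"ry":0,"rz":-8.8,"grip":200},{"dx":-437.5,"dy":-101,"dz":0,"rx":0,"ry":0,"rz":-8.8,"grip":200},{"dx":-437.5,"dy":-101,"dz":0,"rx":0,"ry":0,"rz":-8.8,"grip":200},{"dx":-437.5,"dy":-101,"dz":0,"rx":0,"ry":0,"rz":-8.8,"grip":200},{"dx":-437.5,"dy":-101,"dz":0,"rx":0,"ry":0,"rz":-8.8,"grip":200},{"dx":-437.5,"dy":-101,"dz":0,"rx":0,"ry":0,"rz":-8.8,"grip":200},{"dx":-437.5,"dy":-101,"dz":0,"rx":0,"ry":0,"rz":-8.8,"grip":200},{"dx":-437.5,"dy":-101,"dz":0,"rx":0,"ry":0,"rz":-8.8,"grip":200},{"dx":-437.5,"dy":-101,"dz":0,"rx":0,"ry":0,"rz":-8.8,"grip":200},{"dx":-437.5,"dy":-101,"dz":30,"rx":0,"ry":0,"rz":-8.8,"grip":200},{"dx":-437.5,"dy":-101,"dz":60,"rx":0,"ry":0,"rz":-8.8,"grip":200},{"dx":-437.5,"dy":-101,"dz":75,"rx":0,"ry":0,"rz":-8.8,"grip":200},{"dx":-437.5,"dy":-101,"dz":75,"rx":0,"ry":0,"rz":-8.8,"grip":200},{"dx":-437.5,"dy":-101,"dz":75,"rx":0,"ry":0,"rz":-8.8,"grip":200}]'; python3 -c "
from h import *
go((491.3,-128.8,75,98.8))"
```

```text
t: 18.33
tool_pos: [488.1, -128.3, 81.0]
tcp_rot: [-3.137, -0.003, 1.724]
contact_force: [-0.3, 0.5, -2.1]
finger_gap: 32.6
finger_force: 60.2
at [ 488.1 -128.3   81. ] yaw 98.8 F [-0.3  0.5 -2.1] M [ 0.01 -0.01  0.01] gap 32.6 t 18.3
(491.3, -128.8, 75, 98.8) d [-1.   3.2  6. ] rot [-0.25 -0.19 -0.02]
```

```bash
python3 -m pendant '[{"dx":-0.8,"dy":2.8,"dz":2,"rx":0,"ry":0,"rz":0,"grip":200},{"dx":-0.8,"dy":2.8,"dz":4,"rx":0,"ry":0,"rz":0,"grip":200},{"dx":-0.8,"dy":2.8,"dz":4,"rx":0,"ry":0,"rz":0,"grip":200},{"dx":-0.8,"dy":2.8,"dz":4,"rx":0,"ry":0,"rz":0,"grip":200}]'; python3 -c "
from h import *
go((491.3,-128.8,64,98.8))"
```

```text
t: 18.67
tool_pos: [493.8, -130.0, 80.5]
tcp_rot: [3.14, 0.001, 1.724]
contact_force: [0.2, -1.4, -1.7]
finger_gap: 33.1
finger_force: 60.2
at [ 493.8 -130.    80.5] yaw 98.8 F [ 0.2 -1.4 -1.7] M [-0.02 -0.02  0.05] gap 33.1 t 18.7
(491.3, -128.8, 64, 98.8) d [ 1.6 -2.3 16.5] rot [ 0.11  0.03 -0.02]
```

```bash
python3 -m pendant '[{"dx":1.5,"dy":-2.2,"dz":3,"rx":0,"ry":0,"rz":0,"grip":200},{"dx":1.5,"dy":-2.2,"dz":6,"rx":0,"ry":0,"rz":0,"grip":200},{"dx":1.5,"dy":-2.2,"dz":6,"rx":0,"ry":0,"rz":0,"grip":200},{"dx":1.5,"dy":-2.2,"dz":6,"rx":0,"ry":0,"rz":0,"grip":200},{"dx":1.5,"dy":-2.2,"dz":6,"rx":0,"ry":0,"rz":0,"grip":200},{"dx":1.5,"dy":-2.2,"dz":6,"rx":0,"ry":0,"rz":0,"grip":200}]'; python3 -c "
from h import *
go((491.3,-128.8,64,98.8))"
```

```text
t: 19.17
tool_pos: [490.5, -128.7, 73.4]
tcp_rot: [3.141, -0.0, 1.724]
contact_force: [-0.4, -0.5, -2.8]
finger_gap: 32.6
finger_force: 60.2
at [ 490.5 -128.7   73.4] yaw 98.8 F [-0.4 -0.5 -2.8] M [0.03 0.02 0.02] gap 32.6 t 19.2
(491.3, -128.8, 64, 98.8) d [-0.2  0.7  9.4] rot [ 0.02 -0.02 -0.04]
```

```bash
python3 -m pendant '[{"dx":-0.2,"dy":0.6,"dz":3,"rx":0,"ry":0,"rz":0,"grip":200},{"dx":-0.2,"dy":0.6,"dz":6,"rx":0,"ry":0,"rz":0,"grip":200},{"dx":-0.2,"dy":0.6,"dz":8,"rx":0,"ry":0,"rz":0,"grip":200},{"dx":-0.2,"dy":0.6,"dz":8,"rx":0,"ry":0,"rz":0,"grip":200},{"dx":-0.2,"dy":0.6,"dz":8,"rx":0,"ry":0,"rz":0,"grip":200}]'; python3 -c "
from h import *
go((491.3,-128.8,64,98.8))"
```

```text
t: 19.58
tool_pos: [491.6, -129.2, 65.2]
tcp_rot: [3.141, 0.001, 1.723]
contact_force: [1.3, -2.2, -3.8]
finger_gap: 33.0
finger_force: 60.1
at [ 491.6 -129.2   65.2] yaw 98.7 F [ 1.3 -2.2 -3.8] M [-0.46 -0.56 -0.01] gap 33.0 t 19.6
(491.3, -128.8, 64, 98.8) d [ 0.5 -0.3  1.2] rot [ 0.06  0.04 -0.05]
```

```bash
python3 -m pendant '[{"dx":0,"dy":-0.2,"dz":1.5,"rx":0,"ry":0,"rz":0,"grip":200},{"dx":0,"dy":-0.2,"dz":3,"rx":0,"ry":0,"rz":0,"grip":200},{"dx":0,"dy":-0.2,"dz":4.5,"rx":0,"ry":0,"rz":0,"grip":200},{"dx":0,"dy":-0.2,"dz":4.5,"rx":0,"ry":0,"rz":0,"grip":200}]'; python3 -c "
from h import *
go((491.3,-128.8,53.5,98.8))"
```

```text
t: 19.92
tool_pos: [491.5, -129.4, 61.2]
tcp_rot: [3.14, 0.001, 1.724]
contact_force: [2.4, -2.5, -1.0]
finger_gap: 33.2
finger_force: 60.4
at [ 491.5 -129.4   61.2] yaw 98.8 F [ 2.4 -2.5 -1. ] M [-0.74 -0.61 -0.01] gap 33.2 t 19.9
(491.3, -128.8, 53.5, 98.8) d [ 0.6 -0.2  7.7] rot [ 0.08  0.06 -0.04]
```

```bash
python3 -m pendant '[{"dx":-0.4,"dy":0.4,"dz":2,"rx":0,"ry":0,"rz":0,"grip":200},{"dx":-0.4,"dy":0.4,"dz":4,"rx":0,"ry":0,"rz":0,"grip":200},{"dx":-0.4,"dy":0.4,"dz":5,"rx":0,"ry":0,"rz":0,"grip":200},{"dx":-0.4,"dy":0.4,"dz":5,"rx":0,"ry":0,"rz":0,"grip":200}]'; python3 -c "
from h import *
go((491.3,-128.8,53.5,98.8))"
```

```text
t: 20.25
tool_pos: [491.7, -129.6, 55.8]
tcp_rot: [3.141, 0.001, 1.724]
contact_force: [2.3, -3.7, -1.0]
finger_gap: 32.9
finger_force: 60.4
at [ 491.7 -129.6   55.8] yaw 98.8 F [ 2.3 -3.7 -1. ] M [-0.87 -0.66 -0.01] gap 32.9 t 20.2
(491.3, -128.8, 53.5, 98.8) d [ 0.8 -0.3  2.3] rot [ 0.04  0.03 -0.05]
```

```bash
python3 -m pendant '[{"dx":-0.2,"dy":0.1,"dz":1.5,"rx":0,"ry":0,"rz":0,"grip":200},{"dx":-0.2,"dy":0.1,"dz":2.6,"rx":0,"ry":0,"rz":0,"grip":200},{"dx":-0.2,"dy":0.1,"dz":2.6,"rx":0,"ry":0,"rz":0,"grip":200}]'; python3 -m pendant '[{"dx":0,"dy":0,"dz":0,"rx":0,"ry":0,"rz":0,"grip":150},{"dx":0,"dy":0,"dz":0,"rx":0,"ry":0,"rz":0,"grip":125},{"dx":0,"dy":0,"dz":0,"rx":0,"ry":0,"rz":0,"grip":110},{"dx":0,"dy":0,"dz":-5,"rx":0,"ry":0,"rz":0,"grip":100},{"dx":0,"dy":0,"dz":-20,"rx":0,"ry":0,"rz":0,"grip":80},{"dx":0,"dy":0,"dz":-50,"rx":0,"ry":0,"rz":0,"grip":0},{"dx":0,"dy":0,"dz":-90,"rx":0,"ry":0,"rz":0,"grip":0},{"dx":0,"dy":0,"dz":-110,"rx":0,"ry":0,"rz":0,"grip":0},{"dx":0,"dy":0,"dz":-110,"rx":0,"ry":0,"rz":0,"grip":0},{"dx":0,"dy":0,"dz":-110,"rx":0,"ry":0,"rz":0,"grip":0}]'; python3 -c "
from h import *
go((666.6,57.9,160,90))
a=snapshot('top')[:,:,::-1];b=snapshot('side')[:,:,::-1];cv2.imwrite('pics/t3.png',a)
f=lambda a,x,y,w_,h,s:cv2.resize(a[y:y+h,x:x+w_],None,fx=s,fy=s,interpolation=cv2.INTER_CUBIC)
m=np.zeros((600,800,3),np.uint8);m[:320,:320]=f(a,328,172,40,40,8);m[:330,330:790]=f(b,270,175,92,66,5);m[325:600,:300]=f(a,392,223,60,55,5)
cv2.imwrite('pics/m3.png',m)"
```

```text
t: 20.5
tool_pos: [491.8, -129.7, 53.5]
tcp_rot: [3.141, 0.001, 1.724]
contact_force: [1.8, -4.5, 0.6]
finger_gap: 32.9
finger_force: 60.5
t: 21.33
tool_pos: [492.4, -129.3, 165.3]
tcp_rot: [3.138, 0.001, 1.724]
contact_force: [-0.0, 0.3, -0.7]
finger_gap: 85.2
finger_force: 0.0
at [ 492.4 -129.3  165.3] yaw 98.8 F [-0.   0.3 -0.7] M [0.   0.05 0.02] gap 85.2 t 21.3
(666.6, 57.9, 160, 90) d [158.4 200.8   5.8] rot [0.18 0.02 8.79]
```

View pics/m3.png

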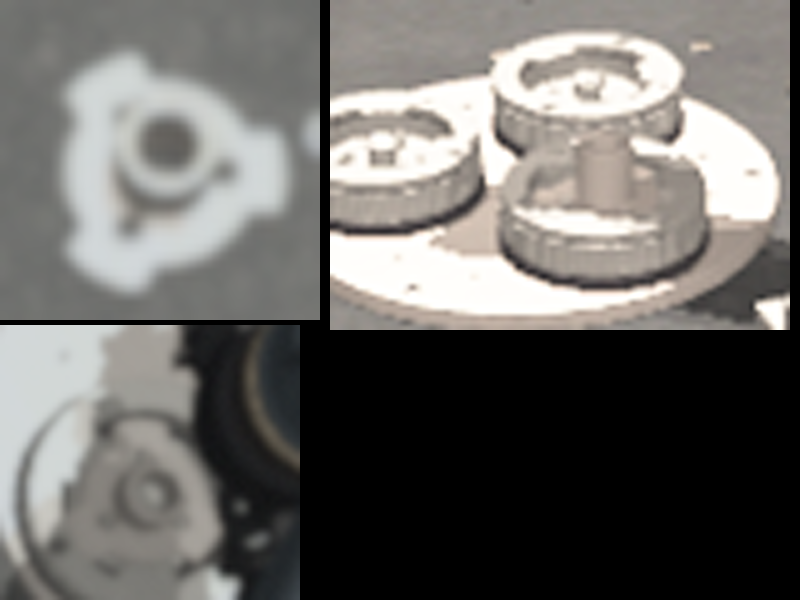

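f1 is down in receiver B and f2 hasn't moved (hub still at about (168,143) in its crop). Next I fetch f2.

```bash
python3 -m pendant '[{"dx":158.4,"dy":200.8,"dz":0,"rx":0,"ry":0,"rz":8.8,"grip":0},{"dx":158.4,"dy":200.8,"dz":0,"rx":0,"ry":0,"rz":8.8,"grip":0},{"dx":158.4,"dy":200.8,"dz":0,"rx":0,"ry":0,"rz":8.8,"grip":0},{"dx":158.4,"dy":200.8,"dz":0,"rx":0,"ry":0,"rz":8.8,"grip":0},{"dx":158.4,"dy":200.8,"dz":0,"rx":0,"ry":0,"rz":8.8,"grip":0},{"dx":158.4,"dy":200.8,"dz":0,"rx":0,"ry":0,"rz":8.8,"grip":0},{"dx":158.4,"dy":200.8,"dz":30,"rx":0,"ry":0,"rz":8.8,"grip":0},{"dx":158.4,"dy":200.8,"dz":70,"rx":0,"ry":0,"rz":8.8,"grip":0},{"dx":158.4,"dy":200.8,"dz":100,"rx":0,"ry":0,"rz":8.8,"grip":0},{"dx":158.4,"dy":200.8,"dz":100,"rx":0,"ry":0,"rz":8.8,"grip":0},{"dx":158.4,"dy":200.8,"dz":100,"rx":0,"ry":0,"rz":8.8,"grip":0},{"dx":158.4,"dy":200.8,"dz":100,"rx":0,"ry":0,"rz":8.8,"grip":0},{"dx":158.4,"dy":200.8,"dz":100,"rx":0,"ry":0,"rz":8.8,"grip":0}]'; python3 -c "
from h import *
go((666.2,57.9,20,90))"
```

```text
t: 22.52
tool_pos: [667.6, 57.6, 66.6]
tcp_rot: [3.137, -0.0, 1.57]
contact_force: [-0.2, 0.3, 1.0]
finger_gap: 85.4
finger_force: 0.0
at [667.6  57.6  66.6] yaw 89.9 F [-0.2  0.3  1. ] M [0.   0.01 0.04] gap 85.4 t 22.5
(666.2, 57.9, 20, 90) d [ 0.3 -1.7 46.5] rot [ 0.28 -0.03 -0.06]
```

```bash
python3 -m pendant '[{"dx":0.3,"dy":-1.5,"dz":20,"rx":0,"ry":0,"rz":0,"grip":0},{"dx":0.3,"dy":-1.5,"dz":40,"rx":0,"ry":0,"rz":0,"grip":0},{"dx":0.3,"dy":-1.5,"dz":46.5,"rx":0,"ry":0,"rz":0,"grip":50},{"dx":0.3,"dy":-1.5,"dz":46.5,"rx":0,"ry":0,"rz":0,"grip":110},{"dx":0.3,"dy":-1.5,"dz":46.5,"rx":0,"ry":0,"rz":0,"grip":130},{"dx":0.3,"dy":-1.5,"dz":46.5,"rx":0,"ry":0,"rz":0,"grip":130},{"dx":0.3,"dy":-1.5,"dz":46.5,"rx":0,"ry":0,"rz":0,"grip":140},{"dx":0.3,"dy":-1.5,"dz":46.5,"rx":0,"ry":0,"rz":0,"grip":140}]' 40; python3 -c "
from h import *
go((666.2,57.9,20,90))"
```

```text
t: 23.18
tool_pos: [665.5, 58.2, 18.6]
tcp_rot: [3.139, -0.0, 1.57]
contact_force: [0.3, 0.1, 0.2]
finger_gap: 38.5
finger_force: 0.0
at [665.5  58.2  18.6] yaw 90.0 F [0.3 0.1 0.2] M [ 0.01  0.01 -0.01] gap 38.5 t 23.2
(666.2, 57.9, 20, 90) d [-0.3  0.7 -1.4] rot [ 0.17 -0.03 -0.04]
```

```bash
python3 -m pendant '[{"dx":-0.2,"dy":0.5,"dz":-1,"rx":0,"ry":0,"rz":0,"grip":145},{"dx":-0.2,"dy":0.5,"dz":-1,"rx":0,"ry":0,"rz":0,"grip":200},{"dx":-0.2,"dy":0.5,"dz":-1,"rx":0,"ry":0,"rz":0,"grip":200},{"dx":-0.2,"dy":0.5,"dz":-1,"rx":0,"ry":0,"rz":0,"grip":200}]' 60; python3 -c "
from h import *
go((490.8,-281.4,160,58))"; python3 -m pendant '[{"dx":0,"dy":0,"dz":-10,"rx":0,"ry":0,"rz":0,"grip":200},{"dx":0,"dy":0,"dz":-40,"rx":0,"ry":0,"rz":0,"grip":200},{"dx":0,"dy":0,"dz":-80,"rx":0,"ry":0,"rz":0,"grip":200},{"dx":0,"dy":0,"dz":-120,"rx":0,"ry":0,"rz":0,"grip":200},{"dx":0,"dy":0,"dz":-150,"rx":0,"ry":0,"rz":0,"grip":200},{"dx":0,"dy":0,"dz":-150,"rx":0,"ry":0,"rz":0,"grip":200},{"dx":0,"dy":0,"dz":-150,"rx":0,"ry":0,"rz":0,"grip":200}]'; python3 -c "
from h import *
go((490.8,-281.4,160,58))"
```

```text
t: 23.52
tool_pos: [665.8, 58.0, 19.2]
tcp_rot: [3.139, -0.0, 1.57]
contact_force: [0.1, 1.4, 5.3]
finger_gap: 31.6
finger_force: 60.6
at [665.8  58.   19.2] yaw 90.0 F [0.1 1.4 5.3] M [-0.02  0.05 -0.02] gap 31.6 t 23.5
(490.8, -281.4, 160, 58) d [-339.4 -174.5 -141.4] rot [ 0.13 -0.06 31.97]
t: 24.1
tool_pos: [666.2, 57.9, 170.8]
tcp_rot: [3.137, -0.0, 1.57]
contact_force: [-0.1, -0.2, -2.1]
finger_gap: 31.4
finger_force: 60.1
at [666.2  57.9 170.8] yaw 90.0 F [-0.1 -0.2 -2.1] M [ 0.02 -0.    0.01] gap 31.4 t 24.1
(490.8, -281.4, 160, 58) d [-339.4 -175.2    9.8] rot [ 0.27 -0.1  31.97]
```

```bash
python3 -m pendant '[{"dx":-339.8,"dy":-174.4,"dz":0,"rx":0,"ry":0,"rz":32,"grip":200},{"dx":-339.8,"dy":-174.4,"dz":0,"rx":0,"ry":0,"rz":32,"grip":200},{"dx":-339.8,"dy":-174.4,"dz":0,"rx":0,"ry":0,"rz":32,"grip":200},{"dx":-339.8,"dy":-174.4,"dz":0,"rx":0,"ry":0,"rz":32,"grip":200},{"dx":-339.8,"dy":-174.4,"dz":0,"rx":0,"ry":0,"rz":32,"grip":200},{"dx":-339.8,"dy":-174.4,"dz":0,"rx":0,"ry":0,"rz":32,"grip":200},{"dx":-339.8,"dy":-174.4,"dz":0,"rx":0,"ry":0,"rz":32,"grip":200},{"dx":-339.8,"dy":-174.4,"dz":0,"rx":0,"ry":0,"rz":32,"grip":200},{"dx":-339.8,"dy":-174.4,"dz":0,"rx":0,"ry":0,"rz":32,"grip":200},{"dx":-339.8,"dy":-174.4,"dz":0,"rx":0,"ry":0,"rz":32,"grip":200},{"dx":-339.8,"dy":-174.4,"dz":0,"rx":0,"ry":0,"rz":32,"grip":200},{"dx":-339.8,"dy":-174.4,"dz":30,"rx":0,"ry":0,"rz":32,"grip":200},{"dx":-339.8,"dy":-174.4,"dz":60,"rx":0,"ry":0,"rz":32,"grip":200},{"dx":-339.8,"dy":-174.4,"dz":85,"rx":0,"ry":0,"rz":32,"grip":200},{"dx":-339.8,"dy":-174.4,"dz":92,"rx":0,"ry":0,"rz":32,"grip":200},{"dx":-339.8,"dy":-174.4,"dz":92,"rx":0,"ry":0,"rz":32,"grip":200},{"dx":-339.8,"dy":-174.4,"dz":92,"rx":0,"ry":0,"rz":32,"grip":200},{"dx":-339.8,"dy":-174.4,"dz":92,"rx":0,"ry":0,"rz":32,"grip":200},{"dx":-339.8,"dy":-174.4,"dz":92,"rx":0,"ry":0,"rz":32,"grip":200},{"dx":-339.8,"dy":-174.4,"dz":92,"rx":0,"ry":0,"rz":32,"grip":200}]'; python3 -c "
from h import *
go((491.6,-281.8,65,58))"
```

```text
t: 25.77
tool_pos: [490.8, -281.8, 76.4]
tcp_rot: [3.141, -0.0, 1.012]
contact_force: [-0.1, 0.2, -2.8]
finger_gap: 31.8
finger_force: 60.4
at [ 490.8 -281.8   76.4] yaw 58.0 F [-0.1  0.2 -2.8] M [-0.   -0.04 -0.06] gap 31.8 t 25.8
(491.6, -281.8, 65, 58) d [ 0.4  0.7 11.4] rot [ 0.06 -0.03 -0.01]
```

```bash
python3 -m pendant '[{"dx":0.4,"dy":0.6,"dz":0,"rx":0,"ry":0,"rz":0,"grip":200},{"dx":0.4,"dy":0.6,"dz":3,"rx":0,"ry":0,"rz":0,"grip":200},{"dx":0.4,"dy":0.6,"dz":6,"rx":0,"ry":0,"rz":0,"grip":200},{"dx":0.4,"dy":0.6,"dz":9,"rx":0,"ry":0,"rz":0,"grip":200},{"dx":0.4,"dy":0.6,"dz":11,"rx":0,"ry":0,"rz":0,"grip":200},{"dx":0.4,"dy":0.6,"dz":11,"rx":0,"ry":0,"rz":0,"grip":200}]'; python3 -c "
from h import *
go((491.6,-281.8,60,58))"
```

```text
t: 26.27
tool_pos: [490.5, -281.5, 63.8]
tcp_rot: [-3.14, -0.001, 1.012]
contact_force: [0.7, -0.0, -2.1]
finger_gap: 31.8
finger_force: 60.4
at [ 490.5 -281.5   63.8] yaw 58.0 F [ 0.7 -0.  -2.1] M [-0.   -0.02 -0.02] gap 31.8 t 26.3
(491.6, -281.8, 60, 58) d [0.3 1.1 3.8] rot [-0.08 -0.03 -0.04]
```

```bash
python3 -m pendant '[{"dx":0.2,"dy":0.7,"dz":1.5,"rx":0,"ry":0,"rz":0,"grip":200},{"dx":0.2,"dy":0.7,"dz":3,"rx":0,"ry":0,"rz":0,"grip":200},{"dx":0.2,"dy":0.7,"dz":5,"rx":0,"ry":0,"rz":0,"grip":200},{"dx":0.2,"dy":0.7,"dz":5,"rx":0,"ry":0,"rz":0,"grip":200}]'; python3 -c "
from h import *
go((491.6,-281.8,53.2,58))"
```

```text
t: 26.6
tool_pos: [491.3, -281.7, 59.2]
tcp_rot: [-3.141, -0.001, 1.012]
contact_force: [0.3, -0.0, -2.4]
finger_gap: 31.5
finger_force: 60.4
at [ 491.3 -281.7   59.2] yaw 58.0 F [ 0.3 -0.  -2.4] M [ 0.   -0.03  0.01] gap 31.5 t 26.6
(491.6, -281.8, 53.2, 58) d [0.1 0.3 6. ] rot [-0.06 -0.03 -0.04]
```

Entering the studs with no side load. Seat and release.

```bash
python3 -m pendant '[{"dx":0,"dy":0.2,"dz":2,"rx":0,"ry":0,"rz":0,"grip":200},{"dx":0,"dy":0.2,"dz":4,"rx":0,"ry":0,"rz":0,"grip":200},{"dx":0,"dy":0.2,"dz":5.5,"rx":0,"ry":0,"rz":0,"grip":200},{"dx":0,"dy":0.2,"dz":6.2,"rx":0,"ry":0,"rz":0,"grip":200},{"dx":0,"dy":0.2,"dz":6.2,"rx":0,"ry":0,"rz":0,"grip":200}]'; python3 -m pendant '[{"dx":0,"dy":0,"dz":0,"rx":0,"ry":0,"rz":0,"grip":150},{"dx":0,"dy":0,"dz":0,"rx":0,"ry":0,"rz":0,"grip":125},{"dx":0,"dy":0,"dz":0,"rx":0,"ry":0,"rz":0,"grip":110},{"dx":0,"dy":0,"dz":-5,"rx":0,"ry":0,"rz":0,"grip":100},{"dx":0,"dy":0,"dz":-20,"rx":0,"ry":0,"rz":0,"grip":80},{"dx":0,"dy":0,"dz":-50,"rx":0,"ry":0,"rz":0,"grip":0},{"dx":0,"dy":0,"dz":-90,"rx":0,"ry":0,"rz":0,"grip":0},{"dx":0,"dy":0,"dz":-110,"rx":0,"ry":0,"rz":0,"grip":0},{"dx":0,"dy":0,"dz":-110,"rx":0,"ry":0,"rz":0,"grip":0},{"dx":0,"dy":0,"dz":-110,"rx":0,"ry":0,"rz":0,"grip":0}]'; python3 -c "
from h import *
go((405.2,111.5,160,104))"
```

```text
t: 27.02
tool_pos: [491.7, -282.0, 53.4]
tcp_rot: [-3.141, -0.0, 1.012]
contact_force: [0.6, -0.7, -2.1]
finger_gap: 31.2
finger_force: 60.3
t: 27.85
tool_pos: [493.2, -283.1, 166.6]
tcp_rot: [3.136, -0.0, 1.012]
contact_force: [0.7, 0.2, -0.4]
finger_gap: 85.1
finger_force: 0.0
at [ 493.2 -283.1  166.6] yaw 58.0 F [ 0.7  0.2 -0.4] M [-0.    0.    0.08] gap 85.1 t 27.9
(405.2, 111.5, 160, 104) d [ 287.8 -284.     5. ] rot [  0.31   0.13 -46.04]
```

```bash
python3 -m pendant '[{"dx":288,"dy":-282,"dz":0,"rx":0,"ry":0,"rz":-46,"grip":0},{"dx":288,"dy":-282,"dz":0,"rx":0,"ry":0,"rz":-46,"grip":0},{"dx":288,"dy":-282,"dz":0,"rx":0,"ry":0,"rz":-46,"grip":0},{"dx":288,"dy":-282,"dz":0,"rx":0,"ry":0,"rz":-46,"grip":0},{"dx":288,"dy":-282,"dz":0,"rx":0,"ry":0,"rz":-46,"grip":0},{"dx":288,"dy":-282,"dz":0,"rx":0,"ry":0,"rz":-46,"grip":0},{"dx":288,"dy":-282,"dz":0,"rx":0,"ry":0,"rz":-46,"grip":0},{"dx":288,"dy":-282,"dz":0,"rx":0,"ry":0,"rz":-46,"grip":0},{"dx":288,"dy":-282,"dz":0,"rx":0,"ry":0,"rz":-46,"grip":0},{"dx":288,"dy":-282,"dz":0,"rx":0,"ry":0,"rz":-46,"grip":0},{"dx":288,"dy":-282,"dz":0,"rx":0,"ry":0,"rz":-46,"grip":0},{"dx":288,"dy":-282,"dz":20,"rx":0,"ry":0,"rz":-46,"grip":0},{"dx":288,"dy":-282,"dz":40,"rx":0,"ry":0,"rz":-46,"grip":0},{"dx":288,"dy":-282,"dz":40,"rx":0,"ry":0,"rz":-46,"grip":0},{"dx":288,"dy":-282,"dz":40,"rx":0,"ry":0,"rz":-46,"grip":0},{"dx":288,"dy":-282,"dz":40,"rx":0,"ry":0,"rz":-46,"grip":0}]'; python3 -c "
from h import *
go((405.2,111.5,65,104))
a=snapshot('side')[:,:,::-1];b=snapshot('top')[:,:,::-1]
f=lambda a,x,y,w_,h,s:cv2.resize(a[y:y+h,x:x+w_],None,fx=s,fy=s,interpolation=cv2.INTER_CUBIC)
m=np.zeros((600,800,3),np.uint8);m[:330,:545]=f(a,256,178,109,66,5);m[:600,550:800]=f(a,330,230,50,120,5);m[335:595,:440]=f(b,387,220,110,65,4)
cv2.imwrite('pics/m4.png',m)"
```

```text
t: 29.18
tool_pos: [405.4, 111.2, 123.6]
tcp_rot: [-3.141, -0.0, 1.814]
contact_force: [-0.4, 0.3, 0.4]
finger_gap: 85.6
finger_force: 0.0
at [405.4 111.2 123.6] yaw 103.9 F [-0.4  0.3  0.4] M [ 0.01 -0.04  0.03] gap 85.6 t 29.2
(405.2, 111.5, 65, 104) d [ 0.3 -0.1 58.6] rot [-0.04 -0.02 -0.08]
```

View pics/m4.png

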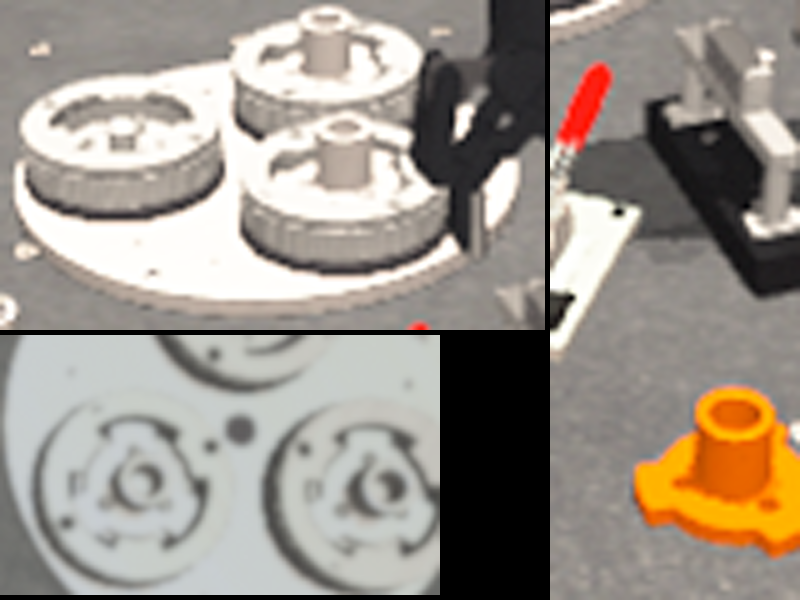

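Both flanges are seated with their ears between the lugs, and the spanner is standing in its stand. B's ring holes at (210,446) and (67,522) put the ring line at about 119°. Next I take the spanner.

```bash
python3 -m pendant '[{"dx":0.2,"dy":0,"dz":30,"rx":0,"ry":0,"rz":0,"grip":0},{"dx":0.2,"dy":0,"dz":50,"rx":0,"ry":0,"rz":0,"grip":0},{"dx":0.2,"dy":0,"dz":58.5,"rx":0,"ry":0,"rz":0,"grip":0},{"dx":0.2,"dy":0,"dz":58.5,"rx":0,"ry":0,"rz":0,"grip":100},{"dx":0.2,"dy":0,"dz":58.5,"rx":0,"ry":0,"rz":0,"grip":170},{"dx":0.2,"dy":0,"dz":58.5,"rx":0,"ry":0,"rz":0,"grip":190},{"dx":0.2,"dy":0,"dz":58.5,"rx":0,"ry":0,"rz":0,"grip":195},{"dx":0.2,"dy":0,"dz":58.5,"rx":0,"ry":0,"rz":0,"grip":255},{"dx":0.2,"dy":0,"dz":58.5,"rx":0,"ry":0,"rz":0,"grip":255},{"dx":0.2,"dy":0,"dz":58.5,"rx":0,"ry":0,"rz":0,"grip":255}]' 80; python3 -c "
from h import *
go((491.9,-129.7,175,119.8))";python3 -m pendant '[{"dx":0,"dy":0,"dz":-10,"rx":0,"ry":0,"rz":0,"grip":255},{"dx":0,"dy":0,"dz":-30,"rx":0,"ry":0,"rz":0,"grip":255},{"dx":0,"dy":0,"dz":-70,"rx":0,"ry":0,"rz":0,"grip":255},{"dx":0,"dy":0,"dz":-110,"rx":0,"ry":0,"rz":0,"grip":255},{"dx":0,"dy":0,"dz":-110,"rx":0,"ry":0,"rz":0,"grip":255}]'
```

```text
t: 30.12
tool_pos: [406.3, 112.0, 66.4]
tcp_rot: [3.139, -0.0, 1.815]
contact_force: [-0.5, -0.4, 4.2]
finger_gap: 15.0
finger_force: 78.5
at [406.3 112.   66.4] yaw 104.0 F [-0.5 -0.4  4.2] M [-0.02  0.08 -0.  ] gap 15.0 t 30.1
(491.9, -129.7, 175, 119.8) d [-255.2   24.9 -108.6] rot [ 1.300e-01  1.000e-02 -1.583e+01]
t: 30.53
tool_pos: [409.7, 112.4, 183.8]
tcp_rot: [3.128, 0.001, 1.815]
contact_force: [1.8, 0.4, 0.2]
finger_gap: 14.9
finger_force: 78.6
```

```bash
python3 -m pendant '[{"dx":-254.6,"dy":24.4,"dz":0,"rx":0,"ry":0,"rz":-15.8,"grip":255},{"dx":-254.6,"dy":24.4,"dz":0,"rx":0,"ry":0,"rz":-15.8,"grip":255},{"dx":-254.6,"dy":24.4,"dz":0,"rx":0,"ry":0,"rz":-15.8,"grip":255},{"dx":-254.6,"dy":24.4,"dz":0,"rx":0,"ry":0,"rz":-15.8,"grip":255},{"dx":-254.6,"dy":24.4,"dz":0,"rx":0,"ry":0,"rz":-15.8,"grip":255},{"dx":-254.6,"dy":24.4,"dz":0,"rx":0,"ry":0,"rz":-15.8,"grip":255},{"dx":-254.6,"dy":24.4,"dz":0,"rx":0,"ry":0,"rz":-15.8,"grip":255},{"dx":-254.6,"dy":24.4,"dz":30,"rx":0,"ry":0,"rz":-15.8,"grip":255},{"dx":-254.6,"dy":24.4,"dz":55,"rx":0,"ry":0,"rz":-15.8,"grip":255},{"dx":-254.6,"dy":24.4,"dz":62,"rx":0,"ry":0,"rz":-15.8,"grip":255},{"dx":-254.6,"dy":24.4,"dz":62,"rx":0,"ry":0,"rz":-15.8,"grip":255},{"dx":-254.6,"dy":24.4,"dz":62,"rx":0,"ry":0,"rz":-15.8,"grip":255},{"dx":-254.6,"dy":24.4,"dz":62,"rx":0,"ry":0,"rz":-15.8,"grip":255},{"dx":-254.6,"dy":24.4,"dz":62,"rx":0,"ry":0,"rz":-15.8,"grip":255},{"dx":-254.6,"dy":24.4,"dz":62,"rx":0,"ry":0,"rz":-15.8,"grip":255}]'; python3 -c "
from h import *
go((491.6,-129.2,99,119.8))"
```

```text
t: 31.78
tool_pos: [491.8, -129.5, 115.0]
tcp_rot: [3.139, 0.002, 2.091]
contact_force: [-0.7, -0.1, -0.7]
finger_gap: 15.0
finger_force: 78.3
at [ 491.8 -129.5  115. ] yaw 119.8 F [-0.7 -0.1 -0.7] M [-0.01 -0.02  0.  ] gap 15.0 t 31.8
(491.6, -129.2, 99, 119.8) d [ 0.3 -0.  16. ] rot [0.14 0.14 0.  ]
```

```bash
python3 -m pendant '[{"dx":0.3,"dy":0,"dz":4,"rx":0,"ry":0,"rz":0,"grip":255},{"dx":0.3,"dy":0,"dz":8,"rx":0,"ry":0,"rz":0,"grip":255},{"dx":0.3,"dy":0,"dz":11,"rx":0,"ry":0,"rz":0,"grip":255},{"dx":0.3,"dy":0,"dz":14,"rx":0,"ry":0,"rz":0,"grip":255},{"dx":0.3,"dy":0,"dz":16,"rx":0,"ry":0,"rz":0,"grip":255},{"dx":0.3,"dy":0,"dz":16,"rx":0,"ry":0,"rz":0,"grip":255}]'; python3 -c "
from h import *
go((491.6,-129.2,94.8,119.8))"
```

```text
t: 32.28
tool_pos: [490.9, -129.4, 96.7]
tcp_rot: [3.141, 0.001, 2.09]
contact_force: [1.4, -1.4, -2.4]
finger_gap: 14.9
finger_force: 78.2
at [ 490.9 -129.4   96.7] yaw 119.7 F [ 1.4 -1.4 -2.4] M [-0.3  -0.54 -0.12] gap 14.9 t 32.3
(491.6, -129.2, 94.8, 119.8) d [-0.2  0.7  1.9] rot [ 0.05  0.03 -0.05]
```

```bash
python3 -m pendant '[{"dx":-0.2,"dy":0.5,"dz":1.7,"rx":0,"ry":0,"rz":0,"grip":255},{"dx":-0.2,"dy":0.5,"dz":1.7,"rx":0,"ry":0,"rz":0,"grip":255},{"dx":-0.2,"dy":0.5,"dz":1.7,"rx":0,"ry":0,"rz":4,"grip":255},{"dx":-0.2,"dy":0.5,"dz":1.7,"rx":0,"ry":0,"rz":8,"grip":255},{"dx":-0.2,"dy":0.5,"dz":1.7,"rx":0,"ry":0,"rz":12,"grip":255},{"dx":-0.2,"dy":0.5,"dz":1.7,"rx":0,"ry":0,"rz":16,"grip":255},{"dx":-0.2,"dy":0.5,"dz":1.7,"rx":0,"ry":0,"rz":20,"grip":255},{"dx":-0.2,"dy":0.5,"dz":1.7,"rx":0,"ry":0,"rz":24,"grip":255},{"dx":-0.2,"dy":0.5,"dz":1.7,"rx":0,"ry":0,"rz":28,"grip":255},{"dx":-0.2,"dy":0.5,"dz":1.7,"rx":0,"ry":0,"rz":32,"grip":255},{"dx":-0.2,"dy":0.5,"dz":1.7,"rx":0,"ry":0,"rz":36,"grip":255},{"dx":-0.2,"dy":0.5,"dz":1.7,"rx":0,"ry":0,"rz":40,"grip":255}]'; python3 -c "
from h import *
go((491.6,-129.2,94.8,60))"
```

```text
t: 33.28
tool_pos: [492.3, -129.1, 95.5]
tcp_rot: [3.139, -0.001, 1.39]
contact_force: [3.6, -1.5, -3.1]
finger_gap: 15.1
finger_force: 78.1
at [ 492.3 -129.1   95.5] yaw 79.6 F [ 3.6 -1.5 -3.1] M [-0.2  -1.01  0.17] gap 15.1 t 33.3
(491.6, -129.2, 94.8, 60) d [-0.3 -0.7  0.7] rot [ 0.16 -0.09 19.62]
```

```bash
python3 -m pendant '[{"dx":0,"dy":0.5,"dz":0,"rx":0,"ry":0,"rz":4,"grip":255},{"dx":0,"dy":0.5,"dz":0,"rx":0,"ry":0,"rz":8,"grip":255},{"dx":0,"dy":0.5,"dz":0,"rx":0,"ry":0,"rz":12,"grip":255},{"dx":0,"dy":0.5,"dz":0,"rx":0,"ry":0,"rz":16,"grip":255},{"dx":0,"dy":0.5,"dz":0,"rx":0,"ry":0,"rz":19,"grip":255},{"dx":0,"dy":0.5,"dz":0,"rx":0,"ry":0,"rz":20.5,"grip":255},{"dx":0,"dy":0.5,"dz":0,"rx":0,"ry":0,"rz":20.5,"grip":255}]'; python3 -c "
from h import *
go((491.6,-129.2,94.8,60))"; python3 -m pendant '[{"dx":0,"dy":0,"dz":0,"rx":0,"ry":0,"rz":1,"grip":255},{"dx":0,"dy":0,"dz":0,"rx":0,"ry":0,"rz":2,"grip":255},{"dx":0,"dy":0,"dz":0,"rx":0,"ry":0,"rz":2,"grip":255}]' ; python3 -c "
from h import *
go((491.6,-129.2,94.8,60))"
```

```text
t: 33.87
tool_pos: [492.4, -129.0, 95.5]
tcp_rot: [3.14, -0.002, 1.035]
contact_force: [3.5, -1.2, -2.3]
finger_gap: 14.9
finger_force: 78.3
at [ 492.4 -129.    95.5] yaw 59.3 F [ 3.5 -1.2 -2.3] M [-0.15 -0.83  0.2 ] gap 14.9 t 33.9
(491.6, -129.2, 94.8, 60) d [-0.6 -0.6  0.7] rot [ 0.08 -0.1  -0.72]
t: 34.12
tool_pos: [492.9, -129.4, 95.7]
tcp_rot: [3.139, -0.002, 1.0]
contact_force: [6.0, -1.7, -3.9]
finger_gap: 15.1
finger_force: 78.3
at [ 492.9 -129.4   95.7] yaw 57.3 F [ 6.  -1.7 -3.9] M [-0.34 -1.42  0.44] gap 15.1 t 34.1
(491.6, -129.2, 94.8, 60) d [-0.5 -1.2  0.9] rot [ 0.16 -0.08 -2.71]
```

```bash
python3 -m pendant '[{"dx":0,"dy":-0.3,"dz":0,"rx":0,"ry":0,"rz":1,"grip":255},{"dx":0,"dy":-0.3,"dz":0,"rx":0,"ry":0,"rz":2,"grip":255},{"dx":0,"dy":-0.3,"dz":0,"rx":0,"ry":0,"rz":2,"grip":255}]' ; python3 -c "
from h import *
go((491.6,-129.2,94.8,60))"
```

```text
t: 34.37
tool_pos: [492.8, -129.4, 95.7]
tcp_rot: [3.138, -0.001, 0.97]
contact_force: [4.2, -2.6, -4.1]
finger_gap: 15.2
finger_force: 83.6
at [ 492.8 -129.4   95.7] yaw 55.6 F [ 4.2 -2.6 -4.1] M [-0.56 -1.45  1.72] gap 15.2 t 34.4
(491.6, -129.2, 94.8, 60) d [-0.5 -1.1  0.9] rot [ 0.2  -0.04 -4.44]
```

```bash
python3 -m pendant '[{"dx":0,"dy":0,"dz":0,"rx":0,"ry":0,"rz":-2.8,"grip":255},{"dx":0,"dy":0,"dz":0,"rx":0,"ry":0,"rz":-2.8,"grip":255}]';  python3 -m pendant '[{"dx":0,"dy":0,"dz":-5,"rx":0,"ry":0,"rz":0,"grip":255},{"dx":0,"dy":0,"dz":-14,"rx":0,"ry":0,"rz":0,"grip":255},{"dx":0,"dy":0,"dz":-35,"rx":0,"ry":0,"rz":0,"grip":255},{"dx":0,"dy":0,"dz":-65,"rx":0,"ry":0,"rz":0,"grip":255},{"dx":0,"dy":0,"dz":-65,"rx":0,"ry":0,"rz":0,"grip":255},{"dx":0,"dy":0,"dz":-65,"rx":0,"ry":0,"rz":0,"grip":255},{"dx":0,"dy":0,"dz":-65,"rx":0,"ry":0,"rz":0,"grip":255}]'; python3 -c "
from h import *
go((491.5,-281.5,112,59.8))"
```

```text
t: 34.53
tool_pos: [492.4, -129.3, 95.8]
tcp_rot: [3.139, -0.001, 1.015]
contact_force: [5.4, -1.8, -3.0]
finger_gap: 14.9
finger_force: 78.5
t: 35.12
tool_pos: [490.1, -128.6, 159.7]
tcp_rot: [-3.139, 0.0, 1.012]
contact_force: [0.5, -0.8, -2.0]
finger_gap: 15.1
finger_force: 79.2
at [ 490.1 -128.6  159.7] yaw 58.0 F [ 0.5 -0.8 -2. ] M [-0.03 -0.02 -0.03] gap 15.1 t 35.1
(491.5, -281.5, 112, 59.8) d [-129.    82.4   47.5] rot [-0.15  0.   -1.79]
```

```bash
python3 -m pendant '[{"dx":-129,"dy":82.2,"dz":0,"rx":0,"ry":0,"rz":-1.8,"grip":255},{"dx":-129,"dy":82.2,"dz":0,"rx":0,"ry":0,"rz":-1.8,"grip":255},{"dx":-129,"dy":82.2,"dz":0,"rx":0,"ry":0,"rz":-1.8,"grip":255},{"dx":-129,"dy":82.2,"dz":10,"rx":0,"ry":0,"rz":-1.8,"grip":255},{"dx":-129,"dy":82.2,"dz":30,"rx":0,"ry":0,"rz":-1.8,"grip":255},{"dx":-129,"dy":82.2,"dz":45,"rx":0,"ry":0,"rz":-1.8,"grip":255},{"dx":-129,"dy":82.2,"dz":45,"rx":0,"ry":0,"rz":-1.8,"grip":255},{"dx":-129,"dy":82.2,"dz":45,"rx":0,"ry":0,"rz":-1.8,"grip":255},{"dx":-129,"dy":82.2,"dz":45,"rx":0,"ry":0,"rz":-1.8,"grip":255},{"dx":-129,"dy":82.2,"dz":45,"rx":0,"ry":0,"rz":-1.8,"grip":255}]'; python3 -c "
from h import *
go((491.5,-281.5,99,59.8))"
```

```text
t: 35.95
tool_pos: [493.2, -281.7, 116.3]
tcp_rot: [3.141, -0.0, 1.045]
contact_force: [0.3, -0.3, -2.2]
finger_gap: 14.8
finger_force: 79.3
at [ 493.2 -281.7  116.3] yaw 59.9 F [ 0.3 -0.3 -2.2] M [-0.02 -0.03  0.04] gap 14.8 t 36.0
(491.5, -281.5, 99, 59.8) d [-0.7 -1.5 17.3] rot [ 0.06 -0.02  0.1 ]
```

```bash
python3 -m pendant '[{"dx":-0.6,"dy":-1.2,"dz":4,"rx":0,"ry":0,"rz":0,"grip":255},{"dx":-0.6,"dy":-1.2,"dz":8,"rx":0,"ry":0,"rz":0,"grip":255},{"dx":-0.6,"dy":-1.2,"dz":11,"rx":0,"ry":0,"rz":0,"grip":255},{"dx":-0.6,"dy":-1.2,"dz":14,"rx":0,"ry":0,"rz":0,"grip":255},{"dx":-0.6,"dy":-1.2,"dz":17,"rx":0,"ry":0,"rz":0,"grip":255},{"dx":-0.6,"dy":-1.2,"dz":17,"rx":0,"ry":0,"rz":0,"grip":255}]'; python3 -c "
from h import *
go((491.5,-281.5,94.8,59.8))"
```

```text
t: 36.45
tool_pos: [491.1, -281.5, 97.3]
tcp_rot: [-3.14, -0.001, 1.045]
contact_force: [0.2, -0.8, -2.3]
finger_gap: 15.0
finger_force: 79.3
at [ 491.1 -281.5   97.3] yaw 59.9 F [ 0.2 -0.8 -2.3] M [-0.01 -0.13 -0.02] gap 15.0 t 36.5
(491.5, -281.5, 94.8, 59.8) d [0.2 0.4 2.5] rot [-0.07 -0.04  0.06]
```

```bash
python3 -m pendant '[{"dx":0.2,"dy":0.4,"dz":2.3,"rx":0,"ry":0,"rz":0,"grip":255},{"dx":0.2,"dy":0.4,"dz":2.3,"rx":0,"ry":0,"rz":0,"grip":255},{"dx":0.2,"dy":0.4,"dz":2.3,"rx":0,"ry":0,"rz":4,"grip":255},{"dx":0.2,"dy":0.4,"dz":2.3,"rx":0,"ry":0,"rz":8,"grip":255},{"dx":0.2,"dy":0.4,"dz":2.3,"rx":0,"ry":0,"rz":12,"grip":255},{"dx":0.2,"dy":0.4,"dz":2.3,"rx":0,"ry":0,"rz":16,"grip":255},{"dx":0.2,"dy":0.4,"dz":2.3,"rx":0,"ry":0,"rz":20,"grip":255},{"dx":0.2,"dy":0.4,"dz":2.3,"rx":0,"ry":0,"rz":24,"grip":255},{"dx":0.2,"dy":0.4,"dz":2.3,"rx":0,"ry":0,"rz":28,"grip":255},{"dx":0.2,"dy":0.4,"dz":2.3,"rx":0,"ry":0,"rz":32,"grip":255},{"dx":0.2,"dy":0.4,"dz":2.3,"rx":0,"ry":0,"rz":36,"grip":255},{"dx":0.2,"dy":0.4,"dz":2.3,"rx":0,"ry":0,"rz":40,"grip":255}]'; python3 -c "
from h import *
go((491.5,-281.5,94.8,0))"
```

```text
t: 37.45
tool_pos: [492.4, -282.6, 96.0]
tcp_rot: [3.14, -0.001, 0.344]
contact_force: [1.0, -1.5, -4.3]
finger_gap: 15.0
finger_force: 78.9
at [ 492.4 -282.6   96. ] yaw 19.7 F [ 1.  -1.5 -4.3] M [-0.42 -0.37  0.21] gap 15.0 t 37.5
(491.5, -281.5, 94.8, 0) d [-0.5 -1.4  1.1] rot [ 0.08 -0.05 19.7 ]
```

```bash
python3 -m pendant '[{"dx":0,"dy":0,"dz":0,"rx":0,"ry":0,"rz":4,"grip":255},{"dx":0,"dy":0,"dz":0,"rx":0,"ry":0,"rz":8,"grip":255},{"dx":0,"dy":0,"dz":0,"rx":0,"ry":0,"rz":12,"grip":255},{"dx":0,"dy":0,"dz":0,"rx":0,"ry":0,"rz":16,"grip":255},{"dx":0,"dy":0,"dz":0,"rx":0,"ry":0,"rz":19,"grip":255},{"dx":0,"dy":0,"dz":0,"rx":0,"ry":0,"rz":21,"grip":255},{"dx":0,"dy":0,"dz":0,"rx":0,"ry":0,"rz":22.5,"grip":255},{"dx":0,"dy":0,"dz":0,"rx":0,"ry":0,"rz":22.5,"grip":255}]'; python3 -c "
from h import *
go((491.5,-281.5,94.8,0))"; python3 -m pendant '[{"dx":0,"dy":0,"dz":0,"rx":0,"ry":0,"rz":1,"grip":255},{"dx":0,"dy":0,"dz":0,"rx":0,"ry":0,"rz":1.5,"grip":255},{"dx":0,"dy":0,"dz":0,"rx":0,"ry":0,"rz":1.5,"grip":255}]' ; python3 -c "
from h import *
go((491.5,-281.5,94.8,0))"
```

```text
t: 38.12
tool_pos: [492.3, -283.0, 96.1]
tcp_rot: [3.14, -0.001, -0.046]
contact_force: [1.4, -3.4, -4.8]
finger_gap: 15.0
finger_force: 78.9
at [ 492.3 -283.    96.1] yaw -2.6 F [ 1.4 -3.4 -4.8] M [-0.82 -0.44  0.36] gap 15.0 t 38.1
(491.5, -281.5, 94.8, 0) d [-0.9 -1.5  1.3] rot [ 0.12 -0.06 -2.61]
t: 38.37
tool_pos: [492.3, -282.8, 96.1]
tcp_rot: [3.139, -0.001, -0.07]
contact_force: [1.3, -5.6, -5.3]
finger_gap: 15.0
finger_force: 81.3
at [ 492.3 -282.8   96.1] yaw -4.0 F [ 1.3 -5.6 -5.3] M [-1.34 -0.4   1.44] gap 15.0 t 38.4
(491.5, -281.5, 94.8, 0) d [-0.9 -1.3  1.3] rot [ 0.12 -0.05 -4.  ]
```

Ring C is at its stop (1.44 N m). Back off, lift and return the spanner.

```bash
python3 -m pendant '[{"dx":0,"dy":0,"dz":0,"rx":0,"ry":0,"rz":-2.6,"grip":255},{"dx":0,"dy":0,"dz":0,"rx":0,"ry":0,"rz":-2.6,"grip":255}]';  python3 -m pendant '[{"dx":0,"dy":0,"dz":-5,"rx":0,"ry":0,"rz":0,"grip":255},{"dx":0,"dy":0,"dz":-14,"rx":0,"ry":0,"rz":0,"grip":255},{"dx":0,"dy":0,"dz":-45,"rx":0,"ry":0,"rz":0,"grip":255},{"dx":0,"dy":0,"dz":-85,"rx":0,"ry":0,"rz":0,"grip":255},{"dx":0,"dy":0,"dz":-85,"rx":0,"ry":0,"rz":0,"grip":255},{"dx":0,"dy":0,"dz":-85,"rx":0,"ry":0,"rz":0,"grip":255},{"dx":0,"dy":0,"dz":-85,"rx":0,"ry":0,"rz":0,"grip":255}]'; python3 -c "
from h import *
go((405.9,111.9,165,104))"
```

```text
t: 38.53
tool_pos: [492.0, -282.2, 96.4]
tcp_rot: [3.141, -0.001, -0.028]
contact_force: [0.7, -4.4, -3.6]
finger_gap: 14.7
finger_force: 79.1
t: 39.12
tool_pos: [491.9, -281.1, 181.8]
tcp_rot: [-3.14, -0.001, -0.027]
contact_force: [-0.1, -0.7, -1.5]
finger_gap: 15.1
finger_force: 79.4
at [ 491.9 -281.1  181.8] yaw -1.6 F [-0.1 -0.7 -1.5] M [ 0.   -0.   -0.02] gap 15.1 t 39.1
(405.9, 111.9, 165, 104) d [ -96.7 -390.4   17.4] rot [-2.0000e-02 -1.2000e-01 -1.0557e+02]
```

```bash
python3 -m pendant '[{"dx":-96.7,"dy":-390.4,"dz":0,"rx":0,"ry":0,"rz":-105.6,"grip":255},{"dx":-96.7,"dy":-390.4,"dz":0,"rx":0,"ry":0,"rz":-105.6,"grip":255},{"dx":-96.7,"dy":-390.4,"dz":0,"rx":0,"ry":0,"rz":-105.6,"grip":255},{"dx":-96.7,"dy":-390.4,"dz":0,"rx":0,"ry":0,"rz":-105.6,"grip":255},{"dx":-96.7,"dy":-390.4,"dz":0,"rx":0,"ry":0,"rz":-105.6,"grip":255},{"dx":-96.7,"dy":-390.4,"dz":0,"rx":0,"ry":0,"rz":-105.6,"grip":255},{"dx":-96.7,"dy":-390.4,"dz":0,"rx":0,"ry":0,"rz":-105.6,"grip":255},{"dx":-96.7,"dy":-390.4,"dz":0,"rx":0,"ry":0,"rz":-105.6,"grip":255},{"dx":-96.7,"dy":-390.4,"dz":0,"rx":0,"ry":0,"rz":-105.6,"grip":255},{"dx":-96.7,"dy":-390.4,"dz":0,"rx":0,"ry":0,"rz":-105.6,"grip":255},{"dx":-96.7,"dy":-390.4,"dz":0,"rx":0,"ry":0,"rz":-105.6,"grip":255},{"dx":-96.7,"dy":-390.4,"dz":0,"rx":0,"ry":0,"rz":-105.6,"grip":255},{"dx":-96.7,"dy":-390.4,"dz":0,"rx":0,"ry":0,"rz":-105.6,"grip":255},{"dx":-96.7,"dy":-390.4,"dz":0,"rx":0,"ry":0,"rz":-105.6,"grip":255},{"dx":-96.7,"dy":-390.4,"dz":0,"rx":0,"ry":0,"rz":-105.6,"grip":255},{"dx":-96.7,"dy":-390.4,"dz":30,"rx":0,"ry":0,"rz":-105.6,"grip":255},{"dx":-96.7,"dy":-390.4,"dz":60,"rx":0,"ry":0,"rz":-105.6,"grip":255},{"dx":-96.7,"dy":-390.4,"dz":85,"rx":0,"ry":0,"rz":-105.6,"grip":255},{"dx":-96.7,"dy":-390.4,"dz":92,"rx":0,"ry":0,"rz":-105.6,"grip":255},{"dx":-96.7,"dy":-390.4,"dz":92,"rx":0,"ry":0,"rz":-105.6,"grip":255}]'; python3 -m pendant '[{"dx":0,"dy":0,"dz":0,"rx":0,"ry":0,"rz":0,"grip":255},{"dx":0,"dy":0,"dz":0,"rx":0,"ry":0,"rz":0,"grip":255},{"dx":0,"dy":0,"dz":0,"rx":0,"ry":0,"rz":0,"grip":255}]'; python3 -c "
from h import *
go((405.7,111.9,72,104))"
```

```text
t: 40.78
tool_pos: [401.5, 110.9, 85.1]
tcp_rot: [-3.132, -0.002, 1.816]
contact_force: [-0.9, -0.7, -1.5]
finger_gap: 15.0
finger_force: 79.3
t: 41.03
tool_pos: [407.1, 111.3, 91.2]
tcp_rot: [3.138, -0.0, 1.816]
contact_force: [0.2, 0.1, -1.7]
finger_gap: 15.2
finger_force: 79.3
at [407.1 111.3  91.2] yaw 104.1 F [ 0.2  0.1 -1.7] M [ 0.01 -0.02  0.03] gap 15.2 t 41.0
(405.7, 111.9, 72, 104) d [ 1.  -1.3 19.2] rot [ 0.21 -0.01  0.06]
```

```bash
python3 -m pendant '[{"dx":0.8,"dy":-1,"dz":5,"rx":0,"ry":0,"rz":0,"grip":255},{"dx":0.8,"dy":-1,"dz":10,"rx":0,"ry":0,"rz":0,"grip":255},{"dx":0.8,"dy":-1,"dz":13,"rx":0,"ry":0,"rz":0,"grip":255},{"dx":0.8,"dy":-1,"dz":16,"rx":0,"ry":0,"rz":0,"grip":255},{"dx":0.8,"dy":-1,"dz":19,"rx":0,"ry":0,"rz":0,"grip":255},{"dx":0.8,"dy":-1,"dz":19,"rx":0,"ry":0,"rz":0,"grip":255}]'; python3 -c "
from h import *
go((405.7,111.9,66.4,104))"
```

```text
t: 41.53
tool_pos: [403.8, 111.5, 69.2]
tcp_rot: [-3.14, -0.001, 1.816]
contact_force: [0.2, 0.3, -1.5]
finger_gap: 14.7
finger_force: 79.3
at [403.8 111.5  69.2] yaw 104.1 F [ 0.2  0.3 -1.5] M [-0.   -0.01  0.02] gap 14.7 t 41.5
(405.7, 111.9, 66.4, 104) d [-0.1  2.   2.8] rot [-0.08 -0.04  0.06]
```

```bash
python3 -m pendant '[{"dx":0,"dy":1,"dz":1.5,"rx":0,"ry":0,"rz":0,"grip":255},{"dx":0,"dy":1,"dz":2.8,"rx":0,"ry":0,"rz":0,"grip":255},{"dx":0,"dy":1,"dz":2.8,"rx":0,"ry":0,"rz":0,"grip":255},{"dx":0,"dy":1,"dz":2.8,"rx":0,"ry":0,"rz":0,"grip":255}]'; python3 -m pendant '[{"dx":0,"dy":0,"dz":0,"rx":0,"ry":0,"rz":0,"grip":180},{"dx":0,"dy":0,"dz":0,"rx":0,"ry":0,"rz":0,"grip":100},{"dx":0,"dy":0,"dz":0,"rx":0,"ry":0,"rz":0,"grip":0},{"dx":0,"dy":0,"dz":0,"rx":0,"ry":0,"rz":0,"grip":0},{"dx":0,"dy":0,"dz":-20,"rx":0,"ry":0,"rz":0,"grip":0},{"dx":0,"dy":0,"dz":-60,"rx":0,"ry":0,"rz":0,"grip":0},{"dx":0,"dy":0,"dz":-100,"rx":0,"ry":0,"rz":0,"grip":0},{"dx":0,"dy":0,"dz":-140,"rx":0,"ry":0,"rz":0,"grip":0},{"dx":0,"dy":0,"dz":-140,"rx":0,"ry":0,"rz":0,"grip":0},{"dx":0,"dy":0,"dz":-140,"rx":0,"ry":0,"rz":0,"grip":0}]'; python3 -c "
from h import *
a=snapshot('side')[:,:,::-1];b=snapshot('top')[:,:,::-1]
f=lambda a,x,y,w_,h,s:cv2.resize(a[y:y+h,x:x+w_],None,fx=s,fy=s,interpolation=cv2.INTER_CUBIC)
m=np.zeros((600,800,3),np.uint8);m[:310,:415]=f(b,140,40,240,180,1.73)[:310,:415];m[:310,420:740]=f(a,330,230,64,62,5);m[312:600,:440]=f(b,387,216,110,72,4)
m[312:600,445:800]=f(a,250,178,118,96,3)[:288,:355] if 0 else f(a,250,178,118,96,3)[:288,:354].copy().repeat(1,0) if 0 else cv2.resize(a[178:274,250:368],(355,288),interpolation=cv2.INTER_CUBIC)
cv2.imwrite('pics/m5.png',m);cv2.imwrite('pics/t5.png',b)"
```

```text
t: 41.87
tool_pos: [405.4, 111.8, 67.4]
tcp_rot: [3.141, -0.0, 1.816]
contact_force: [-0.6, 0.5, -1.8]
finger_gap: 14.9
finger_force: 79.3
t: 42.7
tool_pos: [407.8, 112.0, 211.1]
tcp_rot: [3.134, 0.001, 1.816]
contact_force: [-0.6, 0.2, -0.3]
finger_gap: 85.4
finger_force: 0.0
```

View pics/m5.png

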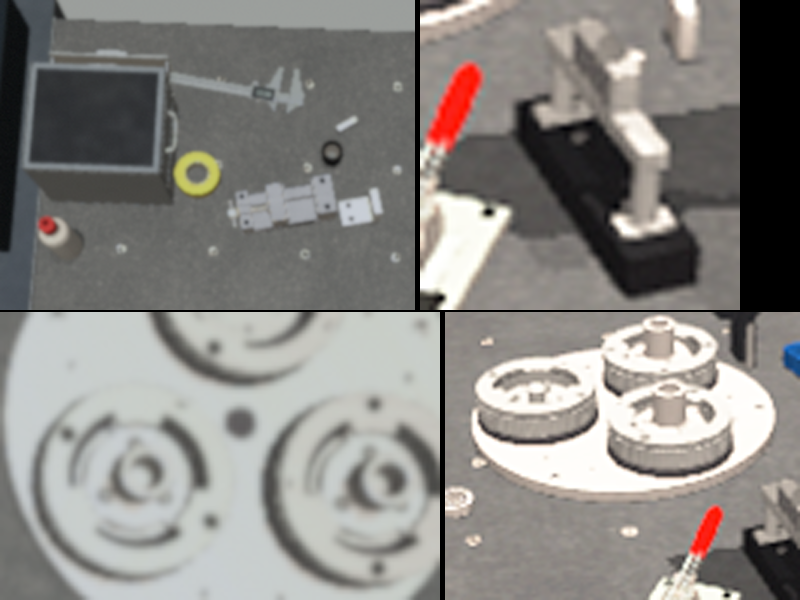

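Both rings are home: C's holes sit at (374,404) and (377,568), B's at (67,434) and (210,521), and the lugs cover the ears. The spanner stands in its stand and no other pale flange is on the worktop.

```bash
python3 -c "
from station import *
print(sign_off())"
```

```text
the job is handed in; nothing more can be done
None
```

The job is handed in: both flanges on the worktop are seated on their own receivers, both lock rings are turned to their clockwise stops, and the spanner is back in its stand; the third flange was absent, and I did not touch the setting ring or ball bearing.

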